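# Clear tile chips from a washstand shelf and trim its seam

### The arm

A 6-joint arm with a two-finger parallel gripper is mounted at the origin on the work surface. World frame = base frame: x ahead of the robot, y to its left, z up, the work surface at z = 0. Lengths are in mm, angles in rad, forces in N, time in s.
With the tool pointing down it reaches from about 350 to 875 mm from the base axis. Payload 4.2 kg.
Tool frame: the origin (TCP) lies at the very end of the fingers, on their centre line; the grasp point (between the pads) lies 19 mm behind it; z points along the fingers, y is the direction in which the jaws open and shut (so a half turn about z gives the same grasp; the last joint's range is limited). The gripper opens to 85 mm and grips with 20 to 120 N. Pads are 22 mm wide; open, the fingers measure 114 mm over their backs; the gripper's body (76 mm by 85 mm) begins 54 mm behind the grasp point. The pads swing forward as they close: fully open they stand 13 mm farther back than shut.
Start: joints at [-1.064, 0.385, 0.008, 0, -1.194, -0.259], TCP at [153.312, -605.883, 231.312] pointing down, gripper open.
Joint ranges: [-3.14, 3.14], [-1.21, 2.06], [-1.07, 1.41], [-3.16, 2.05], [-2.99, -0.16], [-3.1, 3.1]. Speed limits (rad/s): [2.79, 2.79, 3.14, 3.14, 3.14, 3.14].

### API

Orientations are given as a unit quaternion [x, y, z, w].
In Python, from bench import read_state, get_image, camera_params, job_done gives the robot as it stands.
- The arm moves only by the tool send_rows, never from a script. Its arguments are lists of equal length, an entry for each row: "translation": the shift along the tool's x, y, z in m, a list of three; "yaw": the turn about the tool's z in degrees; "fingers": the closure in counts, from 0 (fully open) to 255 (shut). A call has 1 to 12 rows; each row is the pose to reach, as a shift and turn from the pose measured when the call began, along the tool's axes at that moment; what a row does not reach only later rows make up. A row lasts 1/10 s, in which the tool goes at most 50 mm and 8.59 degrees, less where a joint would pass 70% of its speed; a pose out of reach is approached as far as the arm can. A call with a gripper value outside its range is refused whole. The fingers move at their own pace and stop on an object; the grip force is fixed at half the most. Time passes only in rows, so rows that repeat a pose let the fingers close. It gives the time, the measured TCP pose, the force and the opening at its end, in the units of the state.
- read_state(): the state, without advancing time (a new reading comes with each control period).
- get_image(name): name is "side" or "top" or "wrist"; returns the picture (420x560x3 uint8, blue, green, red); there is no depth.
- camera_params(name): a dict with "mtx" (3x3 intrinsics, pixels), "rvec" (rotation vector, rad) and "tvec" (3), from world to camera coordinates, as OpenCV has them; the wrist camera has in their place "tool_from_camera" (4x4, takes a point from camera to tool coordinates, whose origin is the TCP and whose axes are the flange's). Camera axes: x right, y down, z forward; pixel columns grow to the right and rows downward; lengths in mm; the calibration is good to about 2 mm. A picture is of the moment at which its call begins: read the wrist's pose just before it. camera_params takes no time and is no camera call.
- job_done(): hands the job in, once; it reports no verdict.
The state is a dict: "clock": time; "joints": joint angles; "joint_vel": joint speeds; "joint_efforts": joint torques, N m; "position": TCP position; "ee_rot": TCP orientation; "contact_force": force on the tool from outside, world axes, zero at the start; "wrist_torque": the same for the moment, N m; "gripper_width": finger opening in mm.
Only numpy, scipy, OpenCV 4.12 (cv2) and the standard library are available. Lean on these libraries where they do the work, as an engineer would, in place of code of your own. Each camera call takes 0.05 s, during which the arm holds its last target.

### The job

Take the orange scraper block and push every loose blue tile chip off the washstand shelf over its open front edge into the catch tray, never touching a chip on the shelf with the fingers, then guide the point of the yellow seam stylus slowly along the dark seam from its brass-dot end to its other end, from close to one side rail to close to the other. Finally lay the longest brass strip that fits flat between the side rails over the seam, centred between the rails and covering the seam from above, with the two other strips left on their black mat and both tools standing back on the blue mat. Do not shift the cream jar, screwdriver, tape roll or nail brush.

Things in the scene. Friction and masses are not known exactly. Their poses are not given: they have to be found in the camera images.
- panel: fixed raised shelf, origin at counter level, top 50 mm above it, from x = -120 to +145 mm and 235 mm wide (y). Top grey up to x = +85 mm, white beyond; between them the dark seam, along y. Wooden rails 14 mm high on top: sides (inner faces y = -102 and +102 mm) and back (inner face x = +130 mm). No rail at the front edge x = -120 mm, above the tray. Brass dot: +y end of the seam
- tray: white open catch tray, fixed against the open front edge of the shelf: 115 mm (x) by 235 mm (y), 45 mm high, walls and floor 5 mm; origin under its centre, axes as the shelf's
- tool_mat: blue mat fixed on the counter, 260 (x) by 230 (y) by 3 mm, origin under its centre; the place of the scraper and the seam stylus
- strip_mat: black rubber mat fixed on the counter, 260 (x) by 230 (y) by 3 mm, origin under its centre; the three brass strips lie on it
- scraper: scraper block, orange foot 30 mm (x) by 110 mm (y) by 28 mm high with a black grip on top 22 mm (x) by 80 mm (y), reaching up to 70 mm; origin at the centre of the underside; z up as it stands
- stylus: seam stylus, a bridge-shaped tool: yellow bar 140 mm long (x), 20 mm wide (y), from 30 to 56 mm above the underside, standing level on a pointed steel nose at x = +60 mm and a steel heel (30 mm wide) at x = -60 mm; origin at the middle, level with the underside of nose and heel
- stylus_tip (a point): the point of the stylus's nose, at x = +60 mm, z = 0 in the stylus's frame
- strip_short: brass trim strip, 145 mm long (x), 24 mm wide (y), 12 mm thick; origin at the centre of the underside
- strip_mid: brass trim strip, 180 mm long (x), 24 mm wide (y), 12 mm thick; origin at the centre of the underside
- strip_long: brass trim strip, 215 mm long (x), 24 mm wide (y), 12 mm thick; origin at the centre of the underside
- seam_0 (a point): point on the seam, on the shelf's top surface, 42 mm from the side rail at the brass-dot end (y = 60 mm in the shelf's frame)
- seam_4 (a point): point on the seam, on the shelf's top surface, 42 mm from the side rail at the other end (y = -60 mm in the shelf's frame)
- chip0: loose blue tile chip, 60 (x) by 32 (y) by 10 mm, origin at the centre of its underside; may be absent
- chip1: loose blue tile chip, 60 (x) by 32 (y) by 10 mm, origin at the centre of its underside; may be absent
- chip2: loose blue tile chip, 60 (x) by 32 (y) by 10 mm, origin at the centre of its underside; may be absent
- chip3: loose blue tile chip, 60 (x) by 32 (y) by 10 mm, origin at the centre of its underside; may be absent
- chip4: loose blue tile chip, 60 (x) by 32 (y) by 10 mm, origin at the centre of its underside; may be absent
- chip5: loose blue tile chip, 60 (x) by 32 (y) by 10 mm, origin at the centre of its underside; may be absent
- tape_roll: bystander: yellow roll of tape lying flat, 76 mm across, 24 mm high; origin at its underside
- nail_brush: bystander: wooden nail brush 80 by 36 mm, 30 mm high; origin at its underside
- cream_jar: bystander: low cream jar 45 mm high, 60 mm wide; origin at its underside
- screwdriver: bystander: red-handled screwdriver 170 mm long, lying; origin at its underside
Not all that is in view belongs to the job. Leave any green or turquoise look-alike of the stylus alone.

How it is judged (in metres and radians):
On the way, in this order (a step that is already met when the one before it is completed fails the run):
1. every chip lies in the catch tray (x of chip0 in the frame of tray between -0.06 and 0.06 m and y of chip0 in the frame of tray between -0.12 and 0.12 m and z of each of chip0, chip1, chip2, chip3, chip4, chip5 in the frame of tray below 0.046 m and x of chip1 in the frame of tray between -0.06 and 0.06 m and y of chip1 in the frame of tray between -0.12 and 0.12 m and x of chip2 in the frame of tray between -0.06 and 0.06 m and y of chip2 in the frame of tray between -0.12 and 0.12 m and x of chip3 in the frame of tray between -0.06 and 0.06 m and y of chip3 in the frame of tray between -0.12 and 0.12 m and x of chip4 in the frame of tray between -0.06 and 0.06 m and y of chip4 in the frame of tray between -0.12 and 0.12 m and x of chip5 in the frame of tray between -0.06 and 0.06 m and y of chip5 in the frame of tray between -0.12 and 0.12 m), for 0.2 s.
2. the stylus tip is on the seam near the brass-dot end, moving slowly (within 9 mm for 0.25 s) (x of stylus_tip in the frame of panel between 0.076 and 0.094 m and y of stylus_tip in the frame of panel between 0.051 and 0.069 m and z of stylus_tip in the frame of panel below 0.057 m), for 0.25 s.
3. the stylus tip is on the seam a quarter of the way along, moving slowly (within 9 mm for 0.25 s) (x of stylus_tip in the frame of panel between 0.076 and 0.094 m and y of stylus_tip in the frame of panel between 0.021 and 0.039 m and z of stylus_tip in the frame of panel below 0.057 m), for 0.25 s.
4. the stylus tip is on the seam at the middle, moving slowly (within 9 mm for 0.25 s) (x of stylus_tip in the frame of panel between 0.076 and 0.094 m and y of stylus_tip in the frame of panel between -0.009 and 0.009 m and z of stylus_tip in the frame of panel below 0.057 m), for 0.25 s.
5. the stylus tip is on the seam three quarters of the way along, moving slowly (within 9 mm for 0.25 s) (x of stylus_tip in the frame of panel between 0.076 and 0.094 m and y of stylus_tip in the frame of panel between -0.039 and -0.021 m and z of stylus_tip in the frame of panel below 0.057 m), for 0.25 s.
6. the stylus tip is on the seam near the other end, moving slowly (within 9 mm for 0.25 s) (x of stylus_tip in the frame of panel between 0.076 and 0.094 m and y of stylus_tip in the frame of panel between -0.069 and -0.051 m and z of stylus_tip in the frame of panel below 0.057 m), for 0.25 s.
7. the strip of the right length lies over the seam (x of strip_mid in the frame of panel between 0.076 and 0.094 m and y of strip_mid in the frame of panel between -0.013 and 0.013 m and z of strip_mid in the frame of panel between 0.045 and 0.054 m and angle between the x axis of strip_mid and the y axis of panel, either way round below 0.09 rad and angle between strip_mid's own z axis and vertical below 0.06 rad and linear speed of strip_mid below 0.02 m/s), for 0.2 s.
At the end, for the whole second after the job is handed in: All chips are in the tray; the 180 mm strip lies flat on the shelf, its centre within 9 mm of the seam and 13 mm of its middle, parallel within 0.09 rad; scraper and stylus stand upright with their centres on the blue mat; the short and long strips lie with their centres on the black mat (all of step 1 and all of step 7 and x of scraper in the frame of tool_mat between -0.125 and 0.125 m and y of scraper in the frame of tool_mat between -0.11 and 0.11 m and z of each of scraper, stylus in the frame of tool_mat below 0.012 m and angle between each of scraper, stylus's own z axis and vertical below 0.2 rad and linear speed of each of scraper, stylus below 0.02 m/s and x of stylus in the frame of tool_mat between -0.125 and 0.125 m and y of stylus in the frame of tool_mat between -0.11 and 0.11 m and x of strip_short in the frame of strip_mat between -0.13 and 0.13 m and y of strip_short in the frame of strip_mat between -0.115 and 0.115 m and z of each of strip_short, strip_long in the frame of strip_mat below 0.012 m and x of strip_long in the frame of strip_mat between -0.13 and 0.13 m and y of strip_long in the frame of strip_mat between -0.115 and 0.115 m); the robot touches nothing.
It fails at once if a chip is handled with the fingers while it is still on the shelf ((contact force between the fingers and chip0 above 1 N and z of chip0 in the frame of panel above 0.045 m and x of chip0 in the frame of panel between -0.12 and 0.13 m and y of chip0 in the frame of panel between -0.103 and 0.103 m) or (contact force between the fingers and chip1 above 1 N and z of chip1 in the frame of panel above 0.045 m and x of chip1 in the frame of panel between -0.12 and 0.13 m and y of chip1 in the frame of panel between -0.103 and 0.103 m) or (contact force between the fingers and chip2 above 1 N and z of chip2 in the frame of panel above 0.045 m and x of chip2 in the frame of panel between -0.12 and 0.13 m and y of chip2 in the frame of panel between -0.103 and 0.103 m) or (contact force between the fingers and chip3 above 1 N and z of chip3 in the frame of panel above 0.045 m and x of chip3 in the frame of panel between -0.12 and 0.13 m and y of chip3 in the frame of panel between -0.103 and 0.103 m) or (contact force between the fingers and chip4 above 1 N and z of chip4 in the frame of panel above 0.045 m and x of chip4 in the frame of panel between -0.12 and 0.13 m and y of chip4 in the frame of panel between -0.103 and 0.103 m) or (contact force between the fingers and chip5 above 1 N and z of chip5 in the frame of panel above 0.045 m and x of chip5 in the frame of panel between -0.12 and 0.13 m and y of chip5 in the frame of panel between -0.103 and 0.103 m)).
It fails at once if the cream jar, screwdriver, tape roll or nail brush is shifted more than 4 cm (distance of any of cream_jar, screwdriver, tape_roll, nail_brush from where it was at the start of the episode above 0.04 m).
Of chip0, chip1, chip2, chip3, chip4, chip5 only 3 to 6 are there at a start; the rules pass over those that are not, and their reading is None.
At some moment in a run one of chip0, chip1, chip2, chip3, chip4, chip5 may be knocked a few centimetres aside while the robot is not near it.
It also fails if it takes over 184 s, if anything falls off the work surface, if the arm or the gripper's body presses on something with over 40 N, if the wrist force passes 120 N, or if a joint passes its speed limit or range.

## Working session

There is one attempt and no reset: what is moved stays moved. The work goes in short steps, Python scripts to look and compute and a tool call to move; the robot and the scene stay as the last step left them, time stands still between calls to the robot, and variables do not carry over. Pictures are saved under pics/ and viewed, and the job is handed in when it is done.

Besides the shell and the picture viewer there is one more tool, called as name(argument=value, ...), one argument or row to a line, values as JSON. send_rows: Moves the arm, as the interface text tells. Its arguments: {"type":"object","properties":{"translation":{"type":"array","items":{"type":"array","items":{"type":"number"}}},"yaw":{"type":"array","items":{"type":"number"}},"fingers":{"type":"array","items":{"type":"number"}}},"required":["translation","yaw","fingers"]}

```bash
ls; mkdir -p pics; python3 - <<'E'
from bench import *
import cv2
print(read_state())
for n in ("side","top","wrist"):
    im=get_image(n); cv2.imwrite(f"pics/{n}0.png",im); print(n,camera_params(n))
E
```

```text
pics
{'clock': 0.0, 'joints': array([-1.06438967e+00,  3.85582147e-01,  6.61191805e-03, -4.86359964e-04,
       -1.19398872e+00, -2.58565130e-01]), 'joint_vel': array([1.61765927e-05, 3.94521887e-04, 7.39316611e-04, 1.83361529e-03,
       1.58630979e-03, 3.90522757e-05]), 'joint_efforts': array([ 8.12273265e-05, -3.92286301e+01,  1.88402349e+01,  4.18598950e+00,
       -4.44945035e-03,  6.56559990e-06]), 'position': array([ 153.17045953, -605.3377933 ,  230.2025637 ]), 'ee_rot': array([-1.23514735e-01,  9.92342123e-01,  1.08753407e-03, -1.93885714e-04]), 'contact_force': array([-0.137026  , -0.05471576, -0.45654362]), 'wrist_torque': array([ 0.0235317 , -0.01308849, -0.01086898]), 'gripper_width': 85.46563463953724}
side {'mtx': array([[380.99362213,   0.        , 271.71961948],
       [  0.        , 380.99362213, 206.09859626],
       [  0.        ,   0.        ,   1.        ]]), 'rvec': array([ 0.54340871, -2.66283497,  1.19491034]), 'tvec': array([ 492.38911662,  105.87148638, 1184.87301586])}
top {'mtx': array([[477.45561415,   0.        , 275.54116335],
       [  0.        , 477.45561415, 213.07678826],
       [  0.        ,   0.        ,   1.        ]]), 'rvec': array([ 2.18633702, -2.16958861,  0.06982251]), 'tvec': array([ 106.38094033,  501.77695419, 1348.59123011])}
wrist {'mtx': array([[360.4749988 ,   0.        , 282.33850858],
       [  0.        , 360.4749988 , 217.0238377 ],
       [  0.        ,   0.        ,   1.        ]]), 'tool_from_camera': array([[-1.87934574e-04, -9.61873568e-01, -2.73494433e-01,
         6.98942690e+01],
       [ 9.99999978e-01, -1.55682976e-04, -1.39627085e-04,
        -5.21204766e-01],
       [ 9.17251750e-05, -2.73494453e-01,  9.61873576e-01,
        -1.41423181e+02],
       [ 0.00000000e+00,  0.00000000e+00,  0.00000000e+00,
         1.00000000e+00]])}
```

View pics/top0.png

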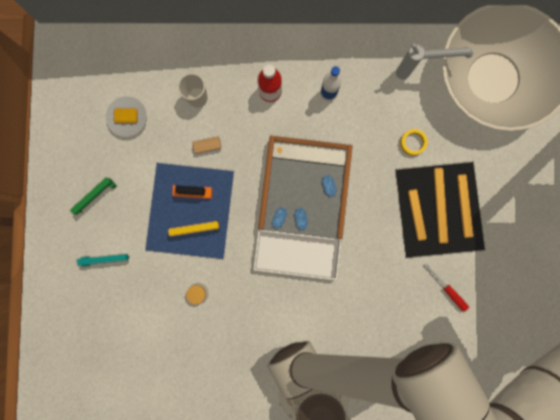

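View pics/side0.png

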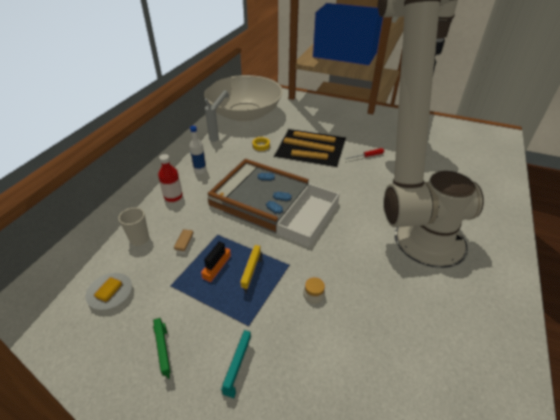

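View pics/wrist0.png

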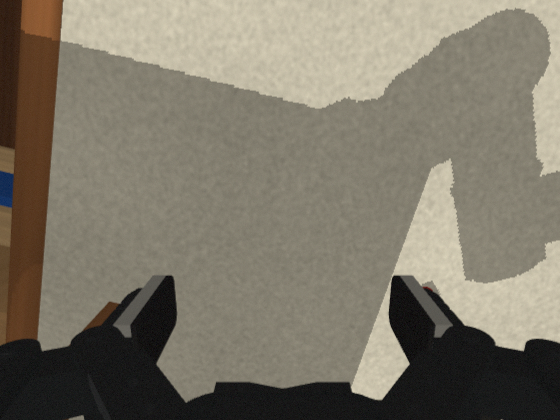

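```bash
cat > h.py <<'E'
from bench import *
import cv2, numpy as np
from scipy.spatial.transform import Rotation as R
def cam(name, st=None):
    p=camera_params(name)
    if name!="wrist":
        Rm=cv2.Rodrigues(p["rvec"])[0]; return p["mtx"],Rm,np.array(p["tvec"]).reshape(3)
    if st is None: st=read_state()
    T=np.eye(4); T[:3,:3]=R.from_quat(st["ee_rot"]).as_matrix(); T[:3,3]=st["position"]
    W=np.linalg.inv(T@p["tool_from_camera"]); return p["mtx"],W[:3,:3],W[:3,3]
def ray(c,px):
    K,Rm,t=c; d=Rm.T@np.linalg.inv(K)@np.array([px[0],px[1],1.]); return -Rm.T@t,d
def onz(c,px,z):
    o,d=ray(c,px); return o+d*(z-o[2])/d[2]
def tri(obs):
    A=np.zeros((3,3));b=np.zeros(3)
    for c,px in obs:
        o,d=ray(c,px); d=d/np.linalg.norm(d); P=np.eye(3)-np.outer(d,d); A+=P;b+=P@o
    x=np.linalg.solve(A,b)
    return x,[np.round(proj(c,x)-np.array(px),1) for c,px in obs]
def proj(c,X):
    K,Rm,t=c; q=K@(Rm@np.array(X,float)+t); return q[:2]/q[2]
def go(xyz,ydir=None):
    """shift in tool axes (m) to world xyz; ydir: world angle (deg) of tool y wanted (mod 180)"""
    st=read_state(); M=R.from_quat(st["ee_rot"]).as_matrix()
    s=M.T@(np.array(xyz)-st["position"])/1000
    cur=np.degrees(np.arctan2(M[1,1],M[0,1])); 
    out="shift %s cur_ydir %.1f"%(np.round(s,4),cur)
    if ydir is not None:
        d=(ydir-cur+90)%180-90; out+=" yaw %.1f (or %.1f)"%(-d,-d+180 if d>0 else -d-180)
    out+=" q1 %.2f q6 %.2f pos %s"%(st["joints"][0],st["joints"][5],np.round(st["position"],1))
    print(out)
import pickle
def snap(name,tag):
    st=read_state(); im=get_image(name); cv2.imwrite(f"pics/{tag}.png",im); pickle.dump(st,open(f"pics/{tag}.pkl","wb"))
def C(tag): return cam("wrist",pickle.load(open(f"pics/{tag}.pkl","rb")))
def crop(tag,x0,y0,w,h,k):
    im=cv2.imread(f"pics/{tag}.png")[y0:y0+h,x0:x0+w]; cv2.imwrite(f"pics/{tag}_c{x0}_{y0}_{k}.png",cv2.resize(im,None,fx=k,fy=k,interpolation=cv2.INTER_CUBIC))
E
python3 - <<'E'
from h import *
t=cam("top"); s=cam("side")
for n,px,z in [("scr",(192,190),70),("sty",(193,229),56),("matTL",(157,165),3),("matTR",(233,172),3),("matBR",(225,257),3),("matBL",(147,248),3),("panelTL",(271,138),64),("TR",(351,146),64),("trayBR",(335,278),45),("trayBL",(254,270),45),("s short",(417,215),15),("s long",(441,205),15),("s mid",(465,206),15),("jar",(196,295),45),("brush",(207,145),30),("tape",(414,142),24),("c",(329,186),60),("c",(279,217),60),("c",(301,219),60),('dot',(279,150),50)]:
    print(n,np.round(onz(t,px,z)))
crop("top0",140,120,240,170,3); 
E
```

```text
scr [560. 342.  70.]
sty [452. 339.  56.]
matTL [641. 459.   3.]
matTR [622. 236.   3.]
matBR [374. 255.   3.]
matBL [398. 481.   3.]
panelTL [709. 124.  64.]
TR [ 687. -100.   64.]
trayBR [319. -57.  45.]
trayBL [339. 169.  45.]
s short [ 499. -295.   15.]
s long [ 528. -364.   15.]
s mid [ 526. -432.   15.]
jar [269. 329.  45.]
brush [695. 309.  30.]
tape [ 709. -287.   24.]
c [575. -39.  60.]
c [487. 100.  60.]
c [482.  39.  60.]
dot [678. 102.  50.]
```

View pics/top0_c140_120_3.png

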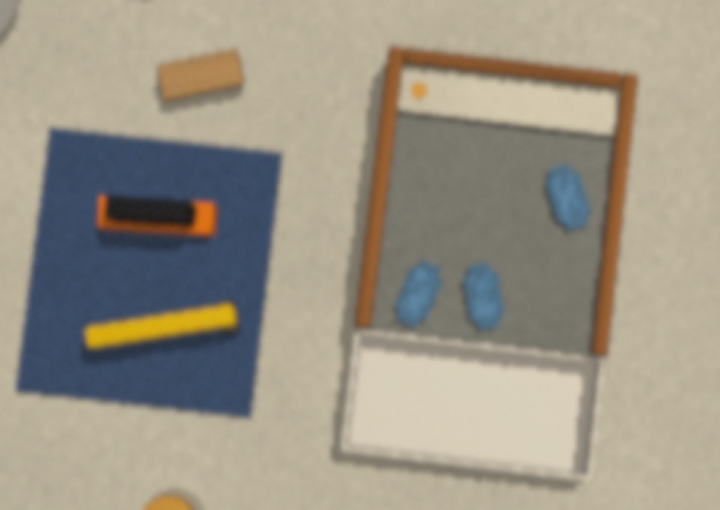

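```bash
python3 - <<'E'
from h import *
go([430,-150,260]); go([500,330,220],175)
E
```

```text
shift [-0.38    0.3738 -0.029 ] cur_ydir 104.2 q1 -1.06 q6 -0.26 pos [ 153.2 -605.5  230.5]
shift [-0.5655  0.8219  0.0118] cur_ydir 104.2 yaw -70.8 (or 109.2) q1 -1.06 q6 -0.26 pos [ 153.2 -605.5  230.5]
```

send_rows(
  translation=[
    [-0.38, 0.374, -0.03],
    [-0.38, 0.374, -0.03],
    [-0.38, 0.374, -0.03],
    [-0.38, 0.374, -0.03],
    [-0.38, 0.374, -0.03],
    [-0.38, 0.374, -0.03],
    [-0.38, 0.374, -0.03],
    [-0.38, 0.374, -0.03],
    [-0.38, 0.374, -0.03],
    [-0.38, 0.374, -0.03],
    [-0.38, 0.374, -0.03],
    [-0.38, 0.374, -0.03],
  ],
  yaw=[0, 0, 0, 0, 0, 0, 0, 0, 0, 0, 0, 0],
  fingers=[0, 0, 0, 0, 0, 0, 0, 0, 0, 0, 0, 0],
)

```text
clock: 1.35
position: [431.8, -146.9, 261.2]
ee_rot: [-0.126, 0.992, 0.001, 0.0]
contact_force: [-0.1, 0.5, 0.3]
gripper_width: 85.2
```

```bash
python3 - <<'E'
from h import *
go([500,330,220],175)
E
```

```text
shift [-0.1854  0.4446  0.0421] cur_ydir 104.5 yaw -70.5 (or 109.5) q1 0.03 q6 -1.35 pos [ 431.8 -146.9  261.2]
```

send_rows(
  translation=[
    [-0.185, 0.445, 0.042],
    [-0.185, 0.445, 0.042],
    [-0.185, 0.445, 0.042],
    [-0.185, 0.445, 0.042],
    [-0.185, 0.445, 0.042],
    [-0.185, 0.445, 0.042],
    [-0.185, 0.445, 0.042],
    [-0.185, 0.445, 0.042],
    [-0.185, 0.445, 0.042],
    [-0.185, 0.445, 0.042],
    [-0.185, 0.445, 0.042],
    [-0.185, 0.445, 0.042],
  ],
  yaw=[-70.5, -70.5, -70.5, -70.5, -70.5, -70.5, -70.5, -70.5, -70.5, -70.5, -70.5, -70.5],
  fingers=[0, 0, 0, 0, 0, 0, 0, 0, 0, 0, 0, 0],
)

```text
clock: 2.55
position: [499.3, 330.1, 219.0]
ee_rot: [-0.676, 0.737, 0.0, -0.0]
contact_force: [-0.3, -0.3, -0.1]
gripper_width: 85.5
```

```bash
python3 - <<'E'
from h import *
snap("wrist","w1"); go([500,330,220],175)
E
```

```text
shift [-0.0007 -0.0006 -0.0005] cur_ydir 175.0 yaw -0.0 (or 180.0) q1 0.85 q6 -0.94 pos [499.3 329.4 219.5]
```

View pics/w1.png

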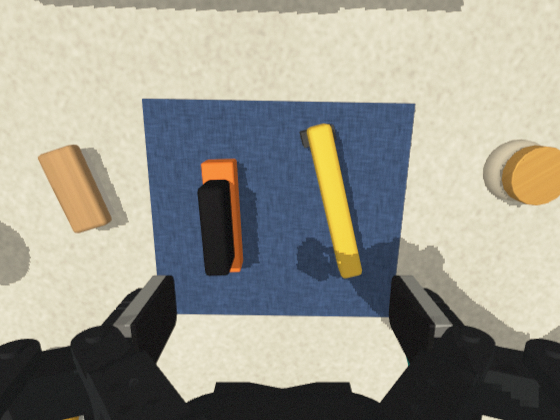

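send_rows(
  translation=[
    [0.03, -0.03, 0.02],
    [0.06, -0.06, 0.04],
    [0.06, -0.06, 0.04],
    [0.06, -0.06, 0.04],
  ],
  yaw=[0, 0, 0, 0],
  fingers=[0, 0, 0, 0],
)

```text
clock: 3.0
position: [554.1, 261.8, 179.4]
ee_rot: [-0.674, 0.739, 0.0, -0.0]
contact_force: [0.4, 0.9, 0.9]
gripper_width: 85.4
```

```bash
python3 - <<'E'
from h import *
snap("wrist","w2"); crop("w1",180,100,200,190,4); 
E
```

```text
(no output)
```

View pics/w2.png

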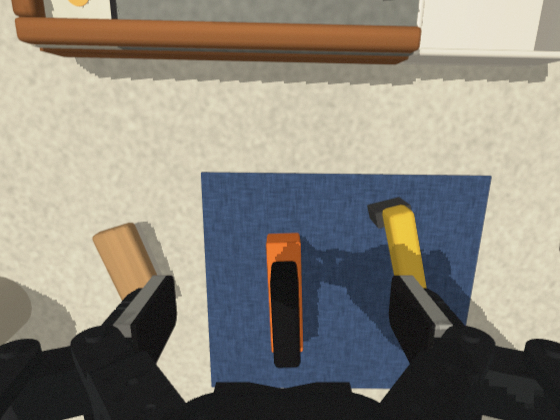

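View pics/w1_c180_100_4.png

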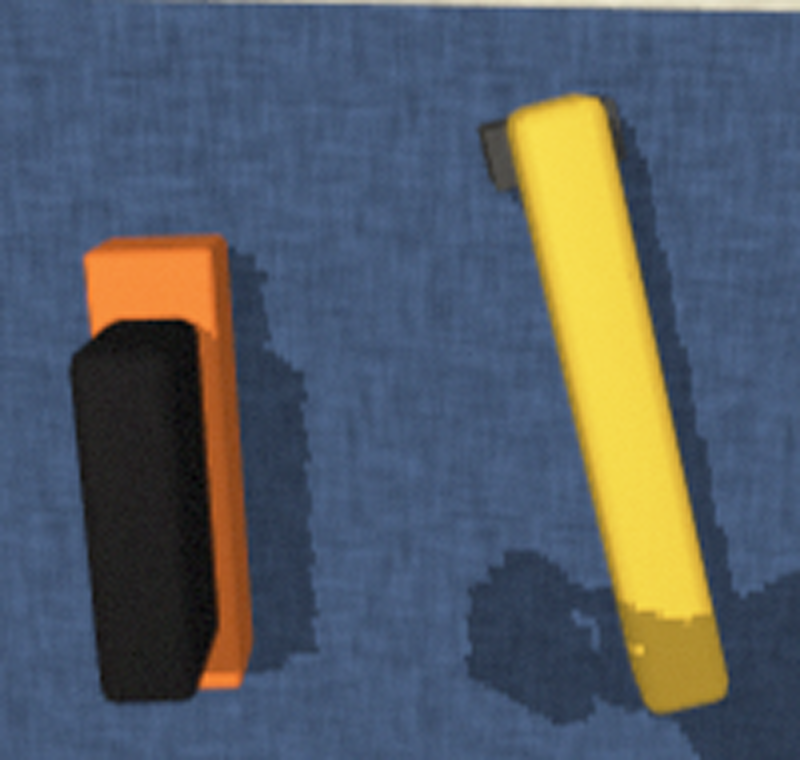

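```bash
python3 - <<'E'
from h import *
a=[]
for tag,(x,y) in (("w1",(185,150)),("w2",(240,225))):
    im=cv2.imread(f"pics/{tag}.png")[y:y+150,x:x+90].astype(float)
    a.append(cv2.resize(np.clip(255*(im/255)**.45,0,255).astype(np.uint8),None,fx=4,fy=4,interpolation=cv2.INTER_CUBIC))
cv2.imwrite("pics/cmp.png",np.hstack(a))
E
```

```text
(no output)
```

View pics/cmp.png

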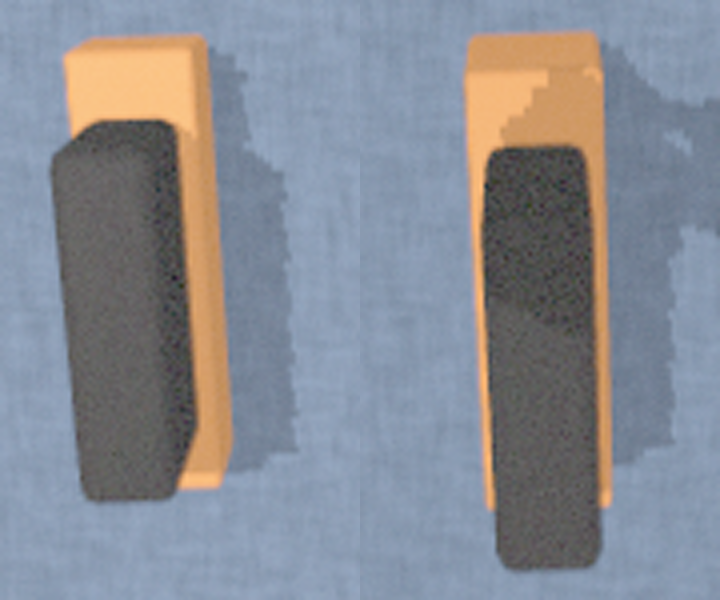

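```bash
python3 - <<'E'
from h import *
a,b=C("w1"),C("w2")
for n,p,q in [("gBL",(206.2,275),(274.3,367.5)),("gBR",(228.7,274.5),(300,367)),("fTL",(201.5,163.7),(266.8,242.5)),("fTR",(233.7,162.5),(300.7,242.5))]:
    print(n,tri([(a,p),(b,q)]))
for p in [(198,190),(222,189),(228.7,274.5),(206.2,275)]: print(onz(a,p,73))
for p in [(274.3,367.5),(300,367)]: print(onz(b,p,73))
E
```

```text
gBL (array([571.54174131, 389.85612768,  70.16476252]), [array([-0.6,  0.5]), array([ 0.6, -0.5])])
gBR (array([550.89049275, 389.74186085,  72.61046982]), [array([-0.2,  0.1]), array([ 0.2, -0.2])])
fTL (array([570.57378112, 297.38728796,  26.11069473]), [array([ 0.2, -0.2]), array([-0.2,  0.2])])
fTR (array([540.9001237 , 298.90399164,  28.50112932]), [array([-0.2,  0.2]), array([ 0.2, -0.2])])
[565.92155789 313.12405021  73.        ]
[546.42379547 314.00655963  73.        ]
[550.64837739 389.45530101  73.        ]
[570.16665847 388.20410936  73.        ]
[571.83999257 388.09089258  73.        ]
[551.03760145 389.56544897  73.        ]
```

```bash
python3 - <<'E'
from h import *
go([558.7,352,120],176.5); go([558.7,352,40],176.5)
a,b=C("w1"),C("w2")
for p in [(311,128),(331,125),(360,273),(341,277)]: print(onz(a,p,59))
for p in [(142,99),(414,103),(388,317),(160,312)]: print(onz(a,p,3))
E
```

```text
shift [-0.0889  0.0034  0.0603] cur_ydir 174.9 yaw -1.6 (or 178.4) q1 0.71 q6 -0.80 pos [554.1 263.  180.2]
shift [-0.0889  0.0034  0.1403] cur_ydir 174.9 yaw -1.6 (or 178.4) q1 0.71 q6 -0.80 pos [554.1 263.  180.2]
[470.3195148  272.92506311  59.        ]
[454.00800453 271.97750776  59.        ]
[434.22586042 404.80694445  59.        ]
[451.63299514 407.25838188  59.        ]
[622.9560065  234.96881701   3.        ]
[367.39314302 260.85078558   3.        ]
[393.46669539 488.19389258   3.        ]
[646.5979459  459.39840997   3.        ]
```

send_rows(
  translation=[
    [-0.045, 0.002, 0.03],
    [-0.089, 0.0034, 0.06],
    [-0.089, 0.0034, 0.06],
    [-0.089, 0.0034, 0.1],
    [-0.089, 0.0034, 0.14],
    [-0.089, 0.0034, 0.14],
    [-0.089, 0.0034, 0.14],
  ],
  yaw=[-1.6, -1.6, -1.6, -1.6, -1.6, -1.6, -1.6],
  fingers=[0, 0, 0, 0, 0, 0, 0],
)

```text
clock: 3.75
position: [559.0, 352.5, 41.6]
ee_rot: [-0.685, 0.728, -0.0, 0.001]
contact_force: [-0.2, 0.5, 0.8]
gripper_width: 85.9
```

```bash
python3 - <<'E'
from h import *
go([558.7,352,40],176.5); snap("wrist","w3")
E
```

```text
shift [0.0006 0.0003 0.0016] cur_ydir 176.5 yaw 0.0 (or -180.0) q1 0.81 q6 -0.87 pos [559.  352.5  41.6]
```

View pics/w3.png

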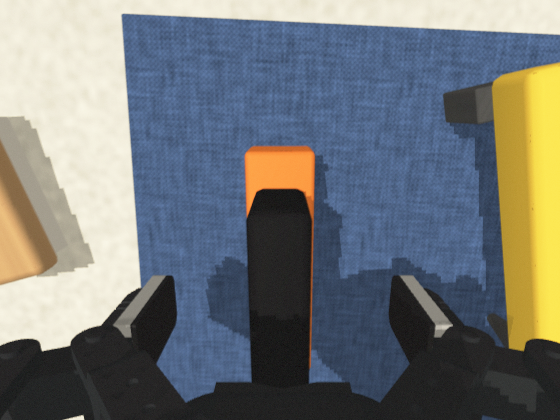

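Grip centred between the jaws (black x 247–312, jaws 175–390). Close and lift.

send_rows(
  translation=[
    [0, 0, 0.001],
    [0, 0, 0.001],
    [0, 0, 0.001],
    [0, 0, 0.001],
    [0, 0, 0.001],
    [0, 0, 0.001],
    [0, 0, 0.001],
    [0, 0, 0.001],
  ],
  yaw=[0, 0, 0, 0, 0, 0, 0, 0],
  fingers=[120, 255, 255, 255, 255, 255, 255, 255],
)

```text
clock: 4.6
position: [560.4, 353.6, 42.8]
ee_rot: [-0.685, 0.728, -0.0, 0.003]
contact_force: [-1.1, -0.1, 5.4]
gripper_width: 21.3
```

send_rows(
  translation=[
    [0, 0, -0.01],
    [0, 0, -0.03],
    [0, 0, -0.06],
    [0, 0, -0.1],
    [0, 0, -0.14],
    [0, 0, -0.16],
    [0, 0, -0.16],
  ],
  yaw=[0, 0, 0, 0, 0, 0, 0],
  fingers=[255, 255, 255, 255, 255, 255, 255],
)

```text
clock: 5.3
position: [560.7, 353.8, 206.7]
ee_rot: [-0.686, 0.728, -0.0, 0.006]
contact_force: [-0.0, 0.1, -1.8]
gripper_width: 20.9
```

```bash
python3 - <<'E'
from h import *
go([545,110,270],175)
E
```

```text
shift [ 0.2437  0.0004 -0.0655] cur_ydir 176.6 yaw 1.6 (or -178.4) q1 0.81 q6 -0.87 pos [560.7 353.8 206.7]
```

send_rows(
  translation=[
    [0.02, 0, -0.03],
    [0.06, 0, -0.05],
    [0.1, 0, -0.065],
    [0.14, 0, -0.065],
    [0.18, 0, -0.065],
    [0.22, 0, -0.065],
    [0.244, 0, -0.065],
    [0.244, 0, -0.065],
    [0.244, 0, -0.065],
  ],
  yaw=[0, 0, 0, 0, 1.6, 1.6, 1.6, 1.6, 1.6],
  fingers=[255, 255, 255, 255, 255, 255, 255, 255, 255],
)

```text
clock: 6.2
position: [544.7, 109.2, 267.9]
ee_rot: [-0.675, 0.738, 0.001, 0.005]
contact_force: [-0.7, 0.5, -2.4]
gripper_width: 21.2
```

```bash
python3 - <<'E'
from h import *
snap("wrist","w4")
E
```

```text
(no output)
```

View pics/w4.png

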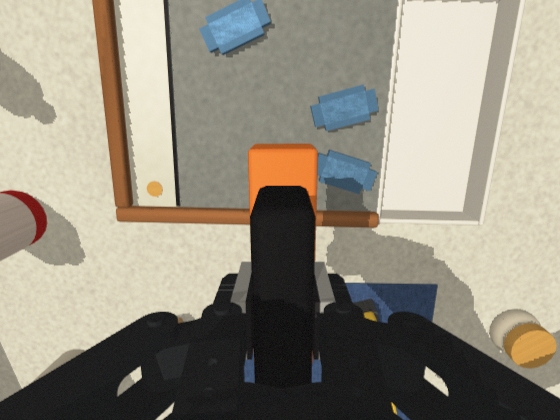

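send_rows(
  translation=[
    [0.04, 0.02, -0.01],
    [0.08, 0.04, -0.03],
    [0.12, 0.06, -0.03],
    [0.12, 0.06, -0.03],
    [0.12, 0.06, -0.03],
  ],
  yaw=[0, 0, 0, 0, 0],
  fingers=[255, 255, 255, 255, 255],
)

```text
clock: 6.75
position: [474.1, -4.3, 296.5]
ee_rot: [-0.675, 0.738, 0.001, 0.006]
contact_force: [0.4, 0.3, -1.0]
gripper_width: 21.0
```

```bash
python3 - <<'E'
from h import *
snap("wrist","w5")
E
```

```text
(no output)
```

View pics/w5.png

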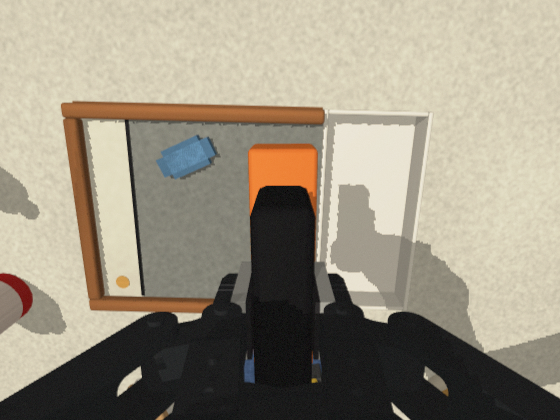

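```bash
python3 - <<'E'
from h import *
a=cv2.imread("pics/w4.png")[140:260,90:250]; b=cv2.imread("pics/w5.png")[220:340,60:220]; c=cv2.imread("pics/w5.png")[90:210,50:210]; d=cv2.imread("pics/w5.png")[90:210,230:390]; 
f=lambda i:cv2.resize(i,None,fx=2.5,fy=2.5,interpolation=cv2.INTER_CUBIC)
cv2.imwrite("pics/q.png",np.vstack([np.hstack([f(a),f(b)]),np.hstack([f(c),f(d)])]))
E
```

```text
(no output)
```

View pics/q.png

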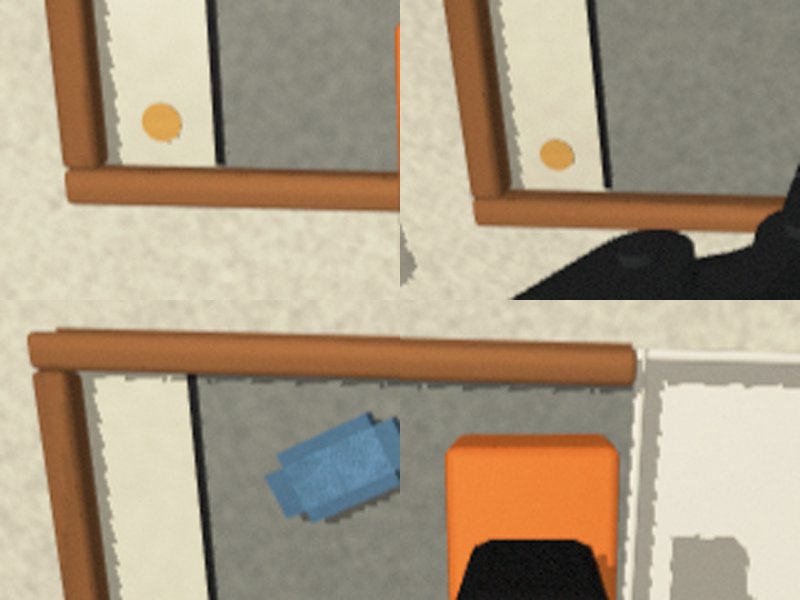

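```bash
python3 - <<'E'
from h import *
a,b=C("w4"),C("w5")
d=tri([(a,(154.8,188.8)),(b,(122.8,282))]);s=tri([(a,(178,205.6)),(b,(142.8,294.8))])
print(d,s)
for z in (50,):
    p=onz(b,(142.8,294.8),z)[:2]; q=onz(b,(127.2,120.4),z)[:2]; pa=onz(a,(178,205.6),z)[:2]; qa=onz(a,(167,0),z)[:2]
    print(p,q,np.linalg.norm(p-q),np.degrees(np.arctan2(*(p-q)[::-1])),pa,np.degrees(np.arctan2(*(pa-qa)[::-1])))
# rail top outer corners
for n,px in [("+y back",(60+75/2.5,220+200/2.5)),("-y back",(50+30/2.5,90+35/2.5)),("-y front",(324,116))]: print(n,onz(b,px,64))
# chips z=60 approx
for t,c,px in [("w4",a,(236,25)),("w4",a,(345,107)),("w4",a,(347,171)),("w5",b,(187,157))]: print(onz(c,px,60))
E
```

```text
(array([675.19794005, 102.09237023,  49.25605031]), [array([0.1, 0. ]), array([-0.1, -0. ])]) (array([655.58725473, 122.01581986,  47.15014982]), [array([-0.2, -0.1]), array([0.2, 0. ])])
[654.3843419  120.49572021] [630.59575028 -80.28001333] 202.18009859652886 83.24290313115817 [654.48551388 121.43954776] 83.14609076638887
+y back [710.22564884 114.78777206  64.        ]
-y back [ 685.91185392 -101.31234616   64.        ]
-y front [427.95965068 -66.91430687  64.        ]
[572.93697778 -37.25686254  60.        ]
[481.11222226  39.67805219  60.        ]
[481.59559389  99.31393119  60.        ]
[571.91718442 -38.34451709  60.        ]
```

```bash
cat >> h.py <<'E'
PO=np.array([558.1,30.5]); PA=np.radians(-6.9)
def P(x,y,z): 
    c,s=np.cos(PA),np.sin(PA); return [PO[0]+c*x-s*y,PO[1]+s*x+c*y,z]
E
python3 - <<'E'
from h import *
go(P(0,30,135),173.1);go(P(0,30,91),173.1)
E
```

```text
shift [-0.07   -0.0801  0.1625] cur_ydir 175.0 yaw 1.9 (or -178.1) q1 0.33 q6 -0.42 pos [474.6  -3.8 296.3]
shift [-0.0696 -0.0798  0.2065] cur_ydir 175.0 yaw 1.9 (or -178.1) q1 0.33 q6 -0.42 pos [474.6  -3.8 296.3]
```

send_rows(
  translation=[
    [-0.02, -0.03, 0.04],
    [-0.04, -0.06, 0.08],
    [-0.07, -0.08, 0.12],
    [-0.07, -0.08, 0.15],
    [-0.07, -0.08, 0.163],
    [-0.07, -0.08, 0.163],
    [-0.07, -0.08, 0.163],
  ],
  yaw=[1.9, 1.9, 1.9, 1.9, 1.9, 1.9, 1.9],
  fingers=[255, 255, 255, 255, 255, 255, 255],
)

```text
clock: 7.5
position: [562.4, 60.6, 135.8]
ee_rot: [-0.664, 0.748, 0.0, 0.006]
contact_force: [0.0, 0.8, -1.6]
gripper_width: 20.8
```

```bash
python3 - <<'E'
from h import *
go(P(0,30,91),173.1);go(P(-112,30,91),173.1)
snap("wrist","w6");snap("top","t6")
crop("t6",200,100,200,190,4)
E
```

```text
shift [0.0008 0.001  0.0448] cur_ydir 173.1 yaw 0.0 (or -180.0) q1 0.39 q6 -0.51 pos [562.4  60.6 135.8]
shift [0.0007 0.113  0.0439] cur_ydir 173.1 yaw 0.0 (or -180.0) q1 0.39 q6 -0.51 pos [562.4  60.6 135.8]
```

View pics/w6.png

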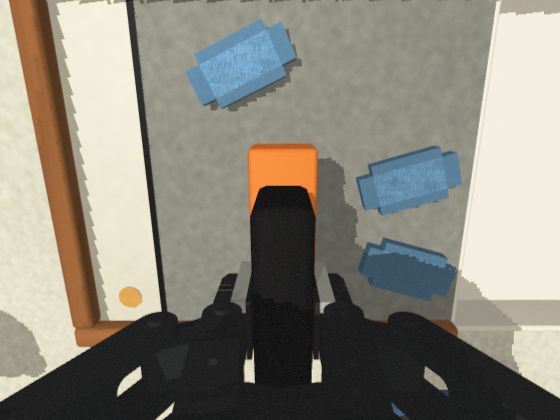

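View pics/t6_c200_100_4.png

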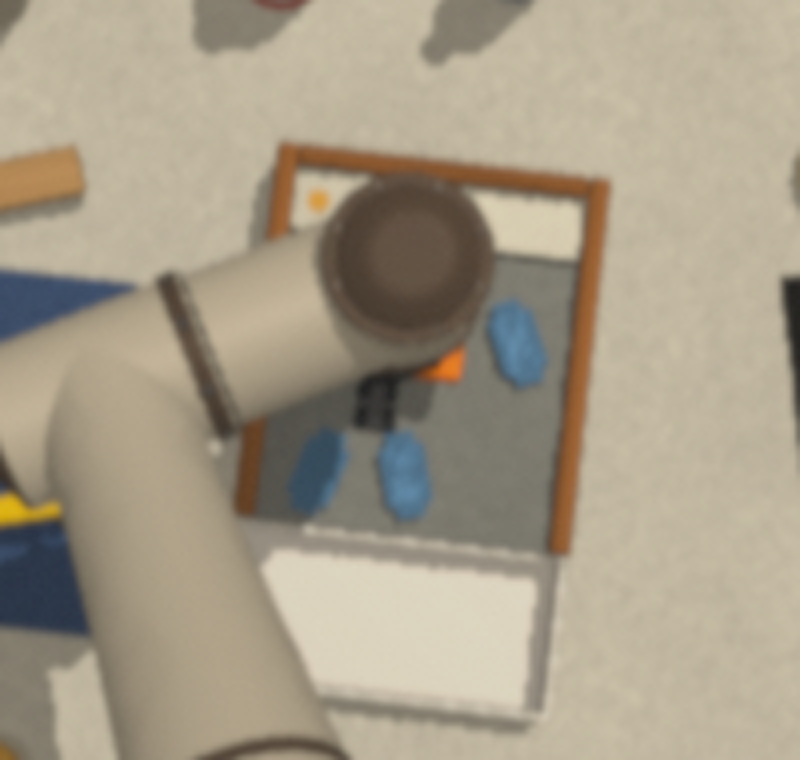

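send_rows(
  translation=[
    [-0.002, 0.001, 0.025],
    [-0.002, 0.001, 0.0445],
    [-0.002, 0.001, 0.0445],
    [-0.002, 0.001, 0.0445],
    [-0.002, 0.013, 0.0445],
    [-0.002, 0.025, 0.0445],
    [-0.002, 0.035, 0.0445],
    [-0.002, 0.045, 0.0445],
    [-0.002, 0.055, 0.0445],
    [-0.002, 0.063, 0.0445],
  ],
  yaw=[0, 0, 0, 0, 0, 0, 0, 0, 0, 0],
  fingers=[255, 255, 255, 255, 255, 255, 255, 255, 255, 255],
)

```text
clock: 8.6
position: [500.2, 70.7, 92.2]
ee_rot: [-0.663, 0.748, -0.0, 0.008]
contact_force: [0.5, -0.3, -0.0]
gripper_width: 20.7
```

```bash
python3 - <<'E'
from h import *
go(P(-112,33,91),173.1)
snap("wrist","w7")
E
```

```text
shift [-0.0001  0.0497  0.0007] cur_ydir 173.1 yaw 0.0 (or -180.0) q1 0.46 q6 -0.58 pos [500.2  70.7  92.2]
```

View pics/w7.png

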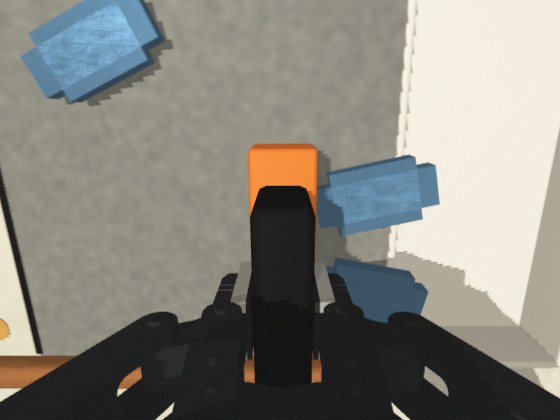

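send_rows(
  translation=[
    [0, 0.008, 0.001],
    [0, 0.016, 0.001],
    [0, 0.024, 0.001],
    [0, 0.032, 0.001],
    [0, 0.038, 0.001],
    [0, 0.044, 0.001],
    [0, 0.05, 0.001],
    [0, 0.054, 0.001],
    [0, 0.056, 0.001],
    [0, 0.056, 0.001],
  ],
  yaw=[0, 0, 0, 0, 0, 0, 0, 0, 0, 0],
  fingers=[255, 255, 255, 255, 255, 255, 255, 255, 255, 255],
)

```text
clock: 9.65
position: [443.0, 77.2, 90.4]
ee_rot: [-0.663, 0.748, 0.0, 0.007]
contact_force: [0.2, -0.1, -1.4]
gripper_width: 21.2
```

```bash
python3 - <<'E'
from h import *
go(P(-112,33,91),173.1)
snap("wrist","w8")
E
```

```text
shift [-0.0005 -0.0078 -0.0005] cur_ydir 173.1 yaw 0.0 (or -180.0) q1 0.53 q6 -0.65 pos [443.   77.2  90.4]
```

View pics/w8.png

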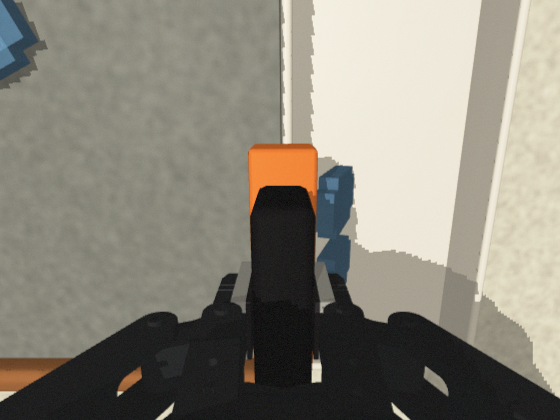

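send_rows(
  translation=[
    [0, 0.008, 0],
    [0, 0.016, 0],
    [0, 0.024, 0],
    [0, 0.032, 0],
    [0, 0.036, 0],
    [0, 0.036, 0],
  ],
  yaw=[0, 0, 0, 0, 0, 0],
  fingers=[255, 255, 255, 255, 255, 255],
)

```text
clock: 10.3
position: [406.9, 81.6, 90.2]
ee_rot: [-0.664, 0.748, 0.0, 0.007]
contact_force: [-0.2, 1.1, -1.2]
gripper_width: 21.3
```

```bash
python3 - <<'E'
from h import *
go(P(95,-41,135),173.1)
snap("wrist","w9")
E
```

```text
shift [ 0.0733 -0.2516 -0.0432] cur_ydir 173.2 yaw 0.1 (or -179.9) q1 0.59 q6 -0.71 pos [406.9  81.6  90.2]
```

View pics/w9.png

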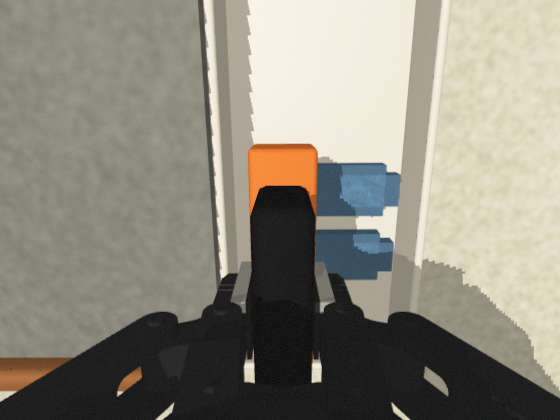

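send_rows(
  translation=[
    [0, -0.002, -0.03],
    [0, -0.01, -0.06],
    [0.02, -0.05, -0.06],
    [0.04, -0.09, -0.06],
    [0.06, -0.13, -0.06],
    [0.073, -0.17, -0.06],
    [0.073, -0.21, -0.05],
    [0.073, -0.246, -0.044],
    [0.073, -0.246, -0.044],
    [0.073, -0.246, -0.044],
  ],
  yaw=[0, 0, 0, 0, 0, 0, 0, 0, 0, 0],
  fingers=[255, 255, 255, 255, 255, 255, 255, 255, 255, 255],
)

```text
clock: 11.35
position: [642.4, -20.9, 134.3]
ee_rot: [-0.663, 0.748, 0.001, 0.006]
contact_force: [-0.4, -0.6, -1.5]
gripper_width: 21.1
```

```bash
python3 - <<'E'
from h import *
go(P(88,-41,91),173.1)
snap("wrist","w10");snap("top","t10")
crop("t10",200,100,200,190,4)
E
```

```text
shift [0.0006 0.0022 0.0432] cur_ydir 173.1 yaw -0.0 (or 180.0) q1 0.22 q6 -0.33 pos [642.4 -20.9 134.3]
```

View pics/w10.png

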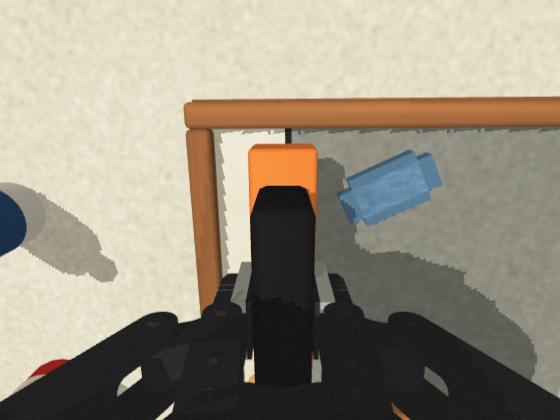

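View pics/t10_c200_100_4.png

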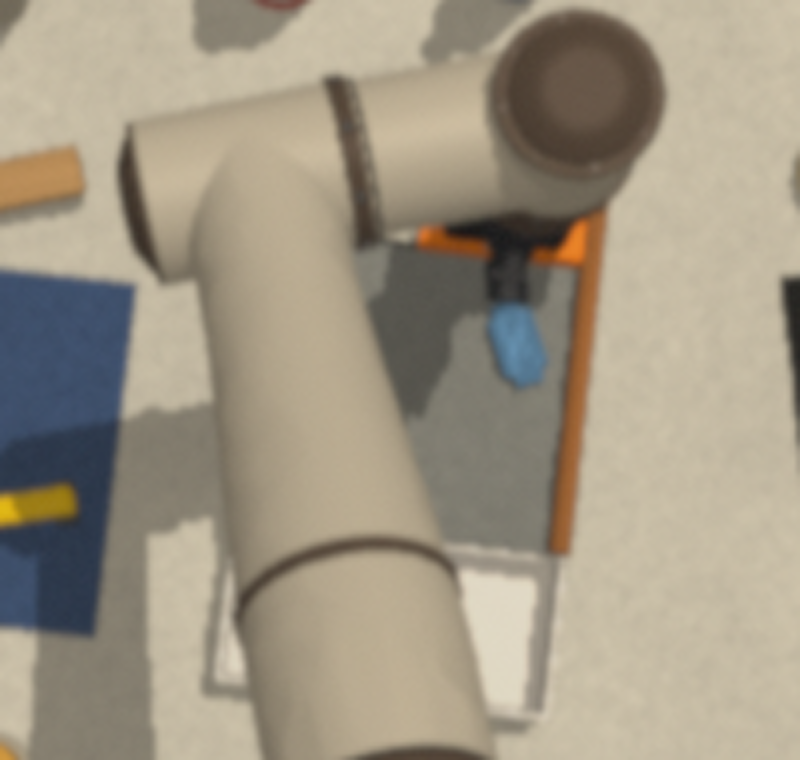

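send_rows(
  translation=[
    [-0.002, 0, 0.02],
    [-0.002, 0, 0.035],
    [-0.002, 0, 0.043],
    [-0.002, 0, 0.043],
    [-0.002, 0.01, 0.043],
    [-0.002, 0.02, 0.043],
    [-0.002, 0.03, 0.043],
    [-0.002, 0.042, 0.043],
    [-0.002, 0.054, 0.043],
    [-0.002, 0.066, 0.043],
    [-0.002, 0.078, 0.043],
    [-0.002, 0.09, 0.043],
  ],
  yaw=[0, 0, 0, 0, 0, 0, 0, 0, 0, 0, 0, 0],
  fingers=[255, 255, 255, 255, 255, 255, 255, 255, 255, 255, 255, 255],
)

```text
clock: 12.65
position: [552.3, -7.2, 92.7]
ee_rot: [-0.664, 0.748, -0.0, 0.008]
contact_force: [0.4, -0.2, -1.2]
gripper_width: 21.0
```

```bash
python3 - <<'E'
from h import *
go(P(-115,-39,91),173.1)
snap("wrist","w11")
E
```

```text
shift [0.0008 0.1137 0.0005] cur_ydir 173.2 yaw 0.1 (or -179.9) q1 0.28 q6 -0.39 pos [552.3  -7.2  92.7]
```

View pics/w11.png

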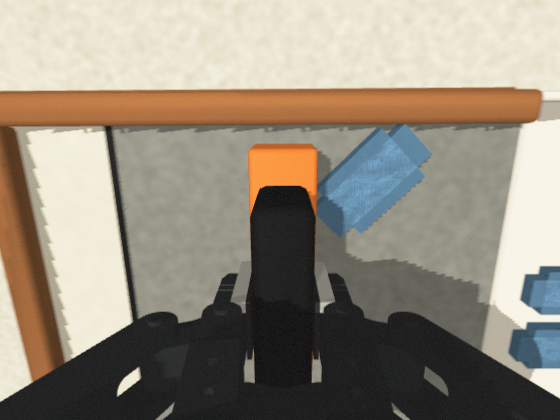

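send_rows(
  translation=[
    [0, 0.008, 0.001],
    [0, 0.016, 0.001],
    [0, 0.024, 0.001],
    [0, 0.032, 0.001],
    [0, 0.04, 0.001],
    [0, 0.048, 0.001],
    [0, 0.056, 0.001],
    [0, 0.064, 0.001],
  ],
  yaw=[0, 0, 0, 0, 0, 0, 0, 0],
  fingers=[255, 255, 255, 255, 255, 255, 255, 255],
)

```text
clock: 13.5
position: [485.8, 0.5, 91.0]
ee_rot: [-0.664, 0.748, 0.001, 0.007]
contact_force: [0.4, 0.6, -2.1]
gripper_width: 21.1
```

```bash
python3 - <<'E'
from h import *
go(P(-115,-39,91),173.1)
snap("wrist","w12")
E
```

```text
shift [ 0.0005  0.0469 -0.0004] cur_ydir 173.1 yaw 0.0 (or -180.0) q1 0.33 q6 -0.44 pos [485.8   0.5  91. ]
```

View pics/w12.png

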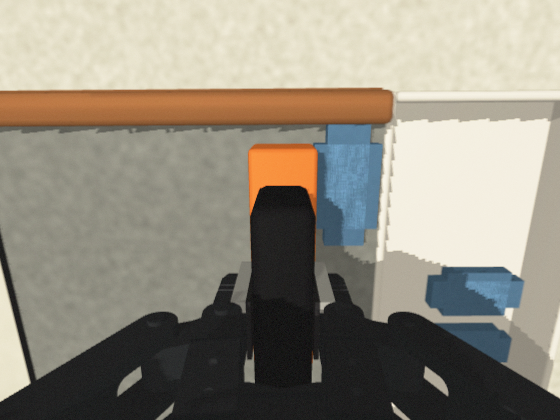

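Chip now flat against the scraper's face, along the rail. Continue over the edge.

send_rows(
  translation=[
    [0, 0.008, 0],
    [0, 0.016, 0],
    [0, 0.024, 0],
    [0, 0.032, 0],
    [0, 0.04, 0],
    [0, 0.048, 0],
    [0, 0.056, 0],
    [0, 0.064, 0],
    [0, 0.072, 0],
    [0, 0.078, 0],
    [0, 0.08, 0],
    [0, 0.08, 0],
  ],
  yaw=[0, 0, 0, 0, 0, 0, 0, 0, 0, 0, 0, 0],
  fingers=[255, 255, 255, 255, 255, 255, 255, 255, 255, 255, 255, 255],
)

```text
clock: 14.75
position: [404.7, 10.0, 90.5]
ee_rot: [-0.664, 0.748, 0.001, 0.006]
contact_force: [-0.0, -0.6, -1.1]
gripper_width: 21.1
```

```bash
python3 - <<'E'
from h import *
snap("wrist","w13")
E
```

```text
(no output)
```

View pics/w13.png

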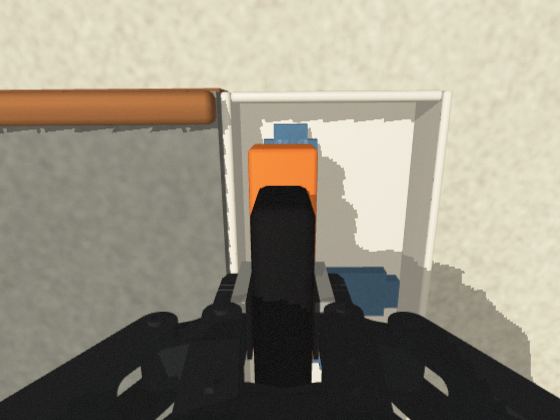

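```bash
python3 - <<'E'
from h import *
go([480,110,240],176.5)
E
```

```text
shift [-0.1098 -0.0634 -0.1479] cur_ydir 173.1 yaw -3.4 (or 176.6) q1 0.43 q6 -0.54 pos [405.   10.   90.5]
```

send_rows(
  translation=[
    [0, 0, -0.03],
    [0, 0, -0.07],
    [-0.02, -0.02, -0.11],
    [-0.05, -0.04, -0.14],
    [-0.08, -0.06, -0.148],
    [-0.11, -0.063, -0.148],
    [-0.11, -0.063, -0.148],
    [-0.11, -0.063, -0.148],
  ],
  yaw=[0, 0, 0, -1.5, -3.4, -3.4, -3.4, -3.4],
  fingers=[255, 255, 255, 255, 255, 255, 255, 255],
)

```text
clock: 15.6
position: [479.4, 110.4, 239.4]
ee_rot: [-0.686, 0.728, 0.001, 0.005]
contact_force: [-0.0, -0.0, -2.4]
gripper_width: 21.3
```

```bash
python3 - <<'E'
from h import *
snap("wrist","w14"); go([560.4,353.6,42.8],176.5);go([560.4,353.6,150],176.5)
E
```

```text
shift [-0.2462 -0.0654  0.1994] cur_ydir 176.5 yaw 0.0 (or -180.0) q1 0.55 q6 -0.61 pos [479.2 109.9 239.4]
shift [-0.2473 -0.0659  0.0922] cur_ydir 176.5 yaw 0.0 (or -180.0) q1 0.55 q6 -0.61 pos [479.2 109.9 239.4]
```

View pics/w14.png

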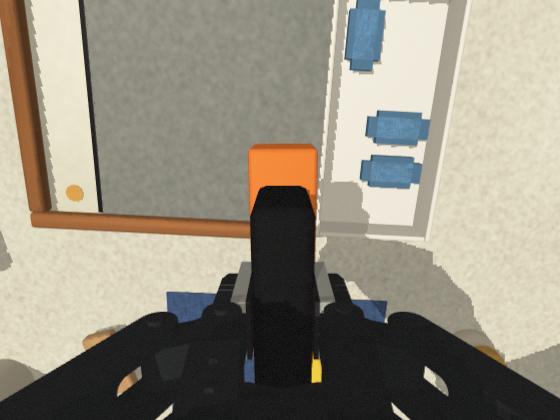

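send_rows(
  translation=[
    [-0.04, -0.01, 0.02],
    [-0.08, -0.02, 0.05],
    [-0.12, -0.03, 0.08],
    [-0.16, -0.045, 0.092],
    [-0.2, -0.06, 0.092],
    [-0.235, -0.066, 0.092],
    [-0.247, -0.066, 0.092],
    [-0.247, -0.066, 0.092],
    [-0.247, -0.066, 0.092],
  ],
  yaw=[0, 0, 0, 0, 0, 0, 0, 0, 0],
  fingers=[255, 255, 255, 255, 255, 255, 255, 255, 255],
)

```text
clock: 16.55
position: [560.0, 351.8, 149.9]
ee_rot: [-0.685, 0.728, 0.001, 0.005]
contact_force: [0.1, 0.0, -1.5]
gripper_width: 21.2
```

```bash
python3 - <<'E'
from h import *
go([560.4,353.6,43],176.5)
E
```

```text
shift [-9.000e-04  1.000e-04  1.069e-01] cur_ydir 176.5 yaw 0.0 (or -180.0) q1 0.80 q6 -0.86 pos [560.  351.8 149.9]
```

send_rows(
  translation=[
    [-0.001, 0, 0.03],
    [-0.001, 0, 0.06],
    [-0.001, 0, 0.085],
    [-0.001, 0, 0.097],
    [-0.001, 0, 0.103],
    [-0.001, 0, 0.107],
    [-0.001, 0, 0.107],
    [-0.001, 0, 0.107],
  ],
  yaw=[0, 0, 0, 0, 0, 0, 0, 0],
  fingers=[255, 255, 255, 255, 255, 255, 255, 255],
)

```text
clock: 17.35
position: [561.1, 354.2, 44.2]
ee_rot: [-0.685, 0.728, 0.001, 0.006]
contact_force: [0.4, -0.3, -0.5]
gripper_width: 21.3
```

```bash
python3 - <<'E'
from h import *
go([560.4,353.6,43],176.5); print(read_state()["contact_force"])
E
```

```text
shift [0.0006 0.0007 0.0012] cur_ydir 176.5 yaw 0.0 (or -180.0) q1 0.81 q6 -0.86 pos [561.1 354.2  44.2]
[ 0.36415894 -0.27406747 -0.53093549]
```

send_rows(
  translation=[
    [0, 0, 0.001],
    [0, 0, 0.0015],
    [0, 0, 0.0015],
    [0, 0, 0.0015],
    [0, 0, 0.0015],
    [0, 0, 0.0015],
    [0, 0, -0.02],
    [0, 0, -0.06],
    [0, 0, -0.1],
    [0, 0, -0.12],
    [0, 0, -0.12],
  ],
  yaw=[0, 0, 0, 0, 0, 0, 0, 0, 0, 0, 0],
  fingers=[255, 255, 0, 0, 0, 0, 0, 0, 0, 0, 0],
)

```text
clock: 18.45
position: [562.1, 354.4, 169.1]
ee_rot: [-0.685, 0.728, 0.001, 0.01]
contact_force: [0.6, -0.1, 0.6]
gripper_width: 85.5
```

```bash
python3 - <<'E'
from h import *
snap("wrist","w15")
E
```

```text
(no output)
```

View pics/w15.png

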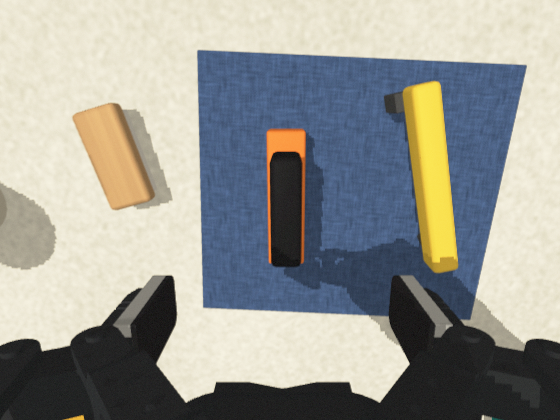

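```bash
python3 - <<'E'
from h import *
a,b=C("w1"),C("w15")
for n,p,q in [("UL",(308,127),(404,88)),("UR",(331,124),(438.5,83)),("BR",(360.5,274),(457,268)),("BL",(343,277),(432,272))]:
    print(n,tri([(a,p),(b,q)]),onz(b,q,59),onz(a,p,59))
print(read_state())
crop("w15",370,70,110,220,3)
E
```

```text
UL (array([470.797272  , 273.21695975,  32.89425817]), [array([0.1, 0.3]), array([-0.1, -0.4])]) [478.77288741 274.2880386   59.        ] [472.66467851 271.92559971  59.        ]
UR (array([452.46043063, 271.88176064,  48.34694751]), [array([0.1, 0.4]), array([-0.1, -0.5])]) [456.6006712  272.57861711  59.        ] [453.93798268 271.19249335  59.        ]
BR (array([433.45153454, 406.32482331,  57.30034419]), [array([-0. , -0.3]), array([0. , 0.4])]) [434.33484684 405.14462201  59.        ] [433.76881886 405.8460955   59.        ]
BL (array([448.11331793, 413.1391754 ,  47.4534459 ]), [array([0. , 0.1]), array([-0. , -0.1])]) [452.86359379 407.42508347  59.        ] [449.7826488  407.42534946  59.        ]
{'clock': 18.5, 'joints': array([ 0.80486144,  0.48874479,  0.0081232 , -0.00250217, -1.0745963 ,
       -0.86455417]), 'joint_vel': array([-0.00183058,  0.04050114, -0.05339973, -0.0170841 ,  0.00457222,
       -0.00058103]), 'joint_efforts': array([-1.08692094e-02, -4.50084579e+01,  1.89224160e+01,  4.24284384e+00,
        2.16139737e-02,  1.46317293e-04]), 'position': array([560.91886141, 353.61405076, 166.33447534]), 'ee_rot': array([-0.68524179,  0.72827317,  0.00148739,  0.00772521]), 'contact_force': array([-0.2479983 , -0.23334893, -0.02917417]), 'wrist_torque': array([-0.07418306,  0.03592155, -0.02490143]), 'gripper_width': 85.24208181427018}
```

View pics/w15_c370_70_3.png

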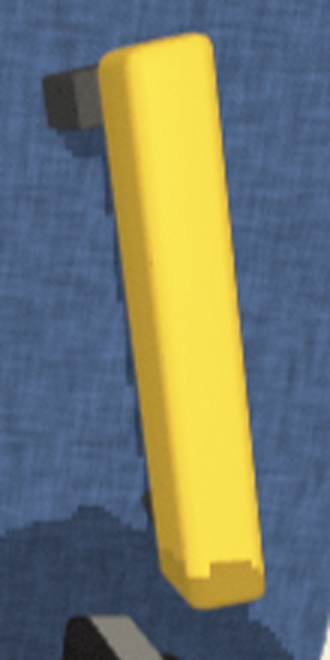

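```bash
python3 - <<'E'
from h import *
go([452.3,339,110],188.2); go([452.3,339,28.5],188.2)
E
```

```text
shift [0.0219 0.108  0.0551] cur_ydir 176.5 yaw -11.7 (or 168.3) q1 0.80 q6 -0.86 pos [560.9 353.6 166.3]
shift [0.023  0.1087 0.1366] cur_ydir 176.5 yaw -11.7 (or 168.3) q1 0.80 q6 -0.86 pos [560.9 353.6 166.3]
```

send_rows(
  translation=[
    [0.01, 0.04, 0.02],
    [0.02, 0.08, 0.04],
    [0.022, 0.108, 0.055],
    [0.022, 0.108, 0.055],
    [0.022, 0.108, 0.055],
    [0.022, 0.108, 0.055],
  ],
  yaw=[-5, -10, -11.7, -11.7, -11.7, -11.7],
  fingers=[0, 0, 0, 0, 0, 0],
)

```text
clock: 19.1
position: [453.2, 339.4, 110.1]
ee_rot: [0.756, -0.655, -0.001, -0.008]
contact_force: [-0.6, 0.7, -0.1]
gripper_width: 85.7
```

```bash
python3 - <<'E'
from h import *
snap("wrist","w16"); go([452.3,339,28.5],188.2); print(read_state()["ee_rot"])
E
```

```text
shift [0.0012 0.0021 0.0817] cur_ydir -171.8 yaw -0.0 (or 180.0) q1 0.93 q6 -0.79 pos [453.3 339.4 110.3]
[ 7.55659600e-01 -6.54911220e-01 -6.13586445e-04 -8.33582989e-03]
```

View pics/w16.png

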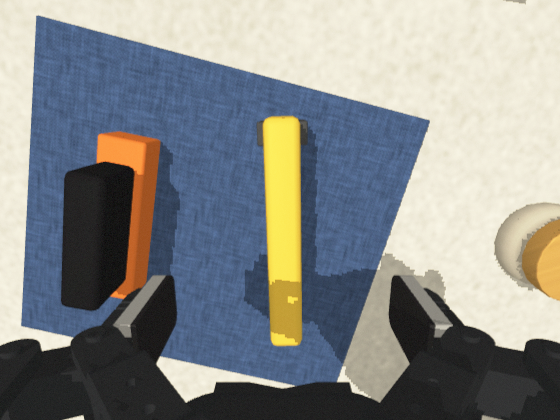

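send_rows(
  translation=[
    [0.001, 0.001, 0.04],
    [0.001, 0.002, 0.07],
    [0.001, 0.002, 0.0815],
    [0.001, 0.002, 0.0815],
    [0.001, 0.002, 0.0815],
    [0.001, 0.002, 0.0815],
    [0.001, 0.002, 0.0815],
    [0.001, 0.002, 0.0815],
    [0.001, 0.002, 0.0815],
    [0.001, 0.002, 0.0815],
    [0.001, 0.002, 0.0815],
  ],
  yaw=[-1, -1, -1, -1, -1, -1, -1, -1, -1, -1, -1],
  fingers=[0, 0, 0, 0, 100, 255, 255, 255, 255, 255, 255],
)

```text
clock: 20.25
position: [452.6, 339.6, 29.7]
ee_rot: [0.762, -0.648, -0.0, -0.009]
contact_force: [-0.7, -1.0, 6.2]
gripper_width: 19.2
```

```bash
python3 - <<'E'
from h import *
snap("wrist","w17"); go([453.2,339,28.5]); s=read_state();print(s["ee_rot"],s["contact_force"],s["gripper_width"])
E
```

```text
shift [ 0.0007 -0.0004  0.0012] cur_ydir -170.8 q1 0.93 q6 -0.77 pos [452.6 339.6  29.7]
[ 7.61576089e-01 -6.48013891e-01 -4.20249513e-04 -8.92640238e-03] [-1.93154288  0.0241781   6.43890438] 19.274663947451554
```

View pics/w17.png

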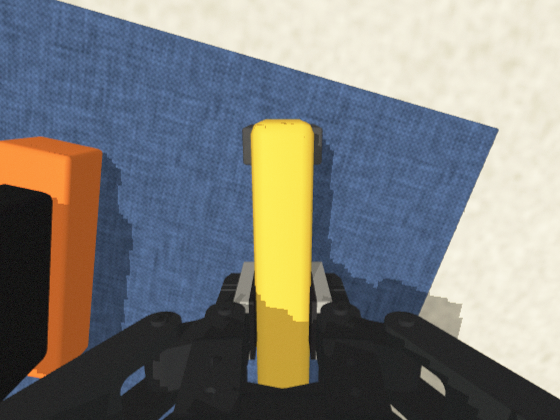

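```bash
python3 - <<'E'
from h import *
c=C("w17"); s=pickle.load(open("pics/w17.pkl","rb")); M=R.from_quat(s["ee_rot"]).as_matrix()
for px in [(282,121),(255,128),(310,128),(258,383),(308,383)]:
    print(np.round(M.T@(onz(c,px,58.5)-s["position"]),1))
print(M)
E
```

```text
[ 68.3   0.2 -29.7]
[ 66.2  -8.  -29.5]
[ 66.2   8.6 -29.7]
[-26.8  -8.9 -28.4]
[-26.6   9.9 -28.6]
[[ 0.16012915 -0.987035    0.01097984]
 [-0.98701977 -0.15996856  0.0142137 ]
 [-0.01227299 -0.01311334 -0.99983869]]
```

send_rows(
  translation=[
    [0, 0, -0.01],
    [0, 0, -0.03],
    [0, 0, -0.06],
    [0, 0, -0.1],
    [0, 0, -0.14],
    [0, 0, -0.16],
    [0, 0, -0.16],
  ],
  yaw=[0, 0, 0, 0, 0, 0, 0],
  fingers=[255, 255, 255, 255, 255, 255, 255],
)

```text
clock: 21.0
position: [452.0, 338.6, 193.6]
ee_rot: [0.762, -0.648, -0.0, -0.013]
contact_force: [0.6, 1.2, -0.5]
gripper_width: 19.3
```

send_rows(
  translation=[
    [0, 0, 0],
    [0, 0, 0],
  ],
  yaw=[0, 0],
  fingers=[255, 255],
)

```text
clock: 21.2
position: [451.5, 338.1, 192.5]
ee_rot: [0.762, -0.648, -0.001, -0.012]
contact_force: [0.7, -0.4, -1.8]
gripper_width: 19.0
```

```bash
python3 - <<'E'
from h import *
s=read_state(); M=R.from_quat(s["ee_rot"]).as_matrix(); print(M, s["joints"])
go(P(24.5,60,200)); go(P(24.5,60,86))
E
```

```text
[[ 0.16011739 -0.98699129  0.01451233]
 [-0.98696722 -0.15983958  0.01862815]
 [-0.01606617 -0.01730588 -0.99972115]] [ 9.30218665e-01  3.01910657e-01 -2.19115172e-01  5.86912754e-04
 -1.02615983e+00 -7.69825368e-01]
shift [ 0.2697 -0.0964 -0.0102] cur_ydir -170.8 q1 0.93 q6 -0.77 pos [451.5 338.1 192.5]
shift [ 0.2715 -0.0944  0.1038] cur_ydir -170.8 q1 0.93 q6 -0.77 pos [451.5 338.1 192.5]
```

send_rows(
  translation=[
    [0.015, -0.006, -0.01],
    [0.035, -0.012, -0.01],
    [0.06, -0.02, -0.01],
    [0.085, -0.03, -0.01],
    [0.11, -0.04, -0.01],
    [0.135, -0.048, -0.01],
    [0.16, -0.057, -0.01],
    [0.185, -0.066, -0.01],
    [0.21, -0.075, -0.01],
    [0.235, -0.084, -0.01],
    [0.26, -0.092, -0.01],
    [0.27, -0.096, -0.01],
  ],
  yaw=[8.5, 17, 25.5, 34, 42.5, 51, 59.5, 68, 76.5, 85, 93.5, 102],
  fingers=[255, 255, 255, 255, 255, 255, 255, 255, 255, 255, 255, 255],
)

```text
clock: 22.4
position: [589.2, 84.6, 197.5]
ee_rot: [0.029, 1.0, 0.009, 0.005]
contact_force: [-0.5, 0.9, -0.9]
gripper_width: 19.1
```

```bash
python3 - <<'E'
from h import *
s=read_state(); M=R.from_quat(s["ee_rot"]).as_matrix(); print(M[:,2])
go(P(24.5,60,110),83.1); snap("wrist","w18")
E
```

```text
[ 0.01079071  0.01706412 -0.99979617]
shift [0.0006 0.001  0.0876] cur_ydir 86.7 yaw 3.6 (or -176.4) q1 0.41 q6 -2.03 pos [589.2  84.6 197.5]
```

View pics/w18.png

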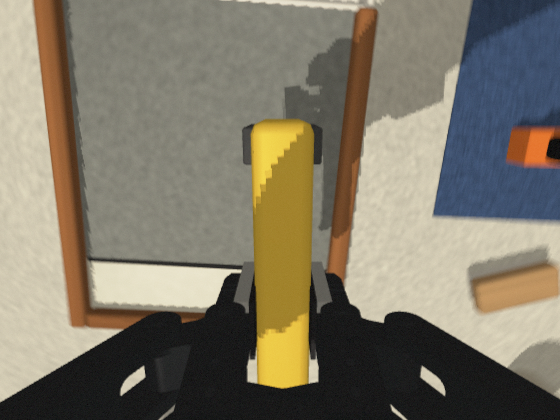

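send_rows(
  translation=[
    [0.0006, 0.001, 0.03],
    [0.0006, 0.001, 0.06],
    [0.0006, 0.001, 0.08],
    [0.0006, 0.001, 0.0876],
    [0.0006, 0.001, 0.0876],
    [0.0006, 0.001, 0.0876],
  ],
  yaw=[3.6, 3.6, 3.6, 3.6, 3.6, 3.6],
  fingers=[255, 255, 255, 255, 255, 255],
)

```text
clock: 23.05
position: [590.7, 87.0, 110.5]
ee_rot: [0.061, 0.998, 0.009, 0.006]
contact_force: [0.1, -0.2, -0.4]
gripper_width: 19.0
```

```bash
python3 - <<'E'
from h import *
s=read_state(); M=R.from_quat(s["ee_rot"]).as_matrix(); print(M[:,2])
go(P(24.5,60,78),83.1); snap("wrist","w19"); snap("side","s19"); crop("s19",190,130,160,120,5)
c=cam("side"); print([proj(c,P(85,60,50)),proj(c,P(85,60,s["position"][2]-26.7))])
E
```

```text
[ 0.01207726  0.01675395 -0.9997867 ]
shift [ 0.0014 -0.0006  0.0325] cur_ydir 83.0 yaw -0.1 (or 179.9) q1 0.41 q6 -2.10 pos [590.7  87.  110.5]
[array([231.51232982, 191.51840711]), array([230.72099219, 183.66987236])]
```

View pics/w19.png

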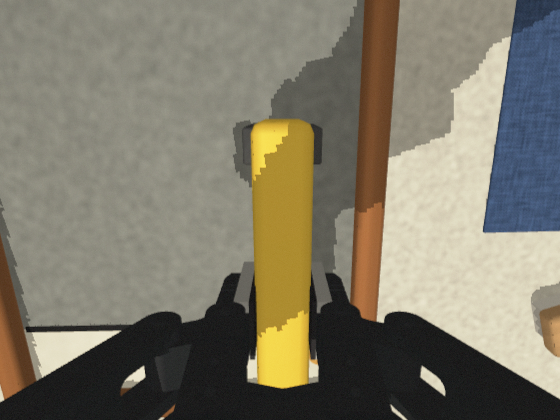

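View pics/s19_c190_130_5.png

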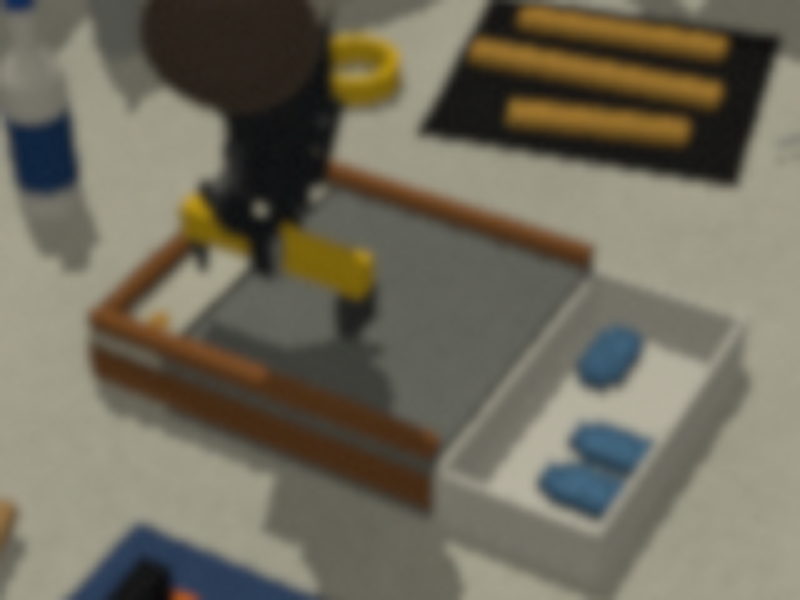

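send_rows(
  translation=[
    [0.001, -0.0006, 0.015],
    [0.001, -0.0006, 0.026],
    [0.001, -0.0006, 0.03],
    [0.001, -0.0006, 0.0325],
    [0.001, -0.0006, 0.0325],
    [0.001, -0.0006, 0.0325],
    [0.001, -0.0006, 0.0325],
    [0.001, -0.0006, 0.0325],
    [0.001, -0.0006, 0.0325],
  ],
  yaw=[0, 0, 0, 0, 0, 0, 0, 0, 0],
  fingers=[255, 255, 255, 255, 255, 255, 255, 255, 255],
)

```text
clock: 24.05
position: [590.4, 87.2, 78.9]
ee_rot: [0.062, 0.998, 0.009, 0.006]
contact_force: [-0.1, -0.2, -1.5]
gripper_width: 19.0
```

```bash
python3 - <<'E'
from h import *
s=read_state(); M=R.from_quat(s["ee_rot"]).as_matrix(); print(M[:,2],s["contact_force"])
go(P(24.5,60,78),83.1);go(P(24.5,-60,78),83.1); snap("side","s20"); crop("s20",190,130,160,120,5)
c=cam("side"); print([proj(c,P(85,60,50))])
E
```

```text
[ 0.01383067  0.01768379 -0.99974797] [-0.14845178 -0.24617037 -1.45023353]
shift [ 0.0007 -0.0002  0.0009] cur_ydir 82.9 yaw -0.2 (or 179.8) q1 0.41 q6 -2.10 pos [590.4  87.2  78.9]
shift [ 0.0004 -0.1201 -0.0014] cur_ydir 82.9 yaw -0.2 (or 179.8) q1 0.41 q6 -2.10 pos [590.4  87.2  78.9]
[array([231.51232982, 191.51840711])]
```

View pics/s20_c190_130_5.png

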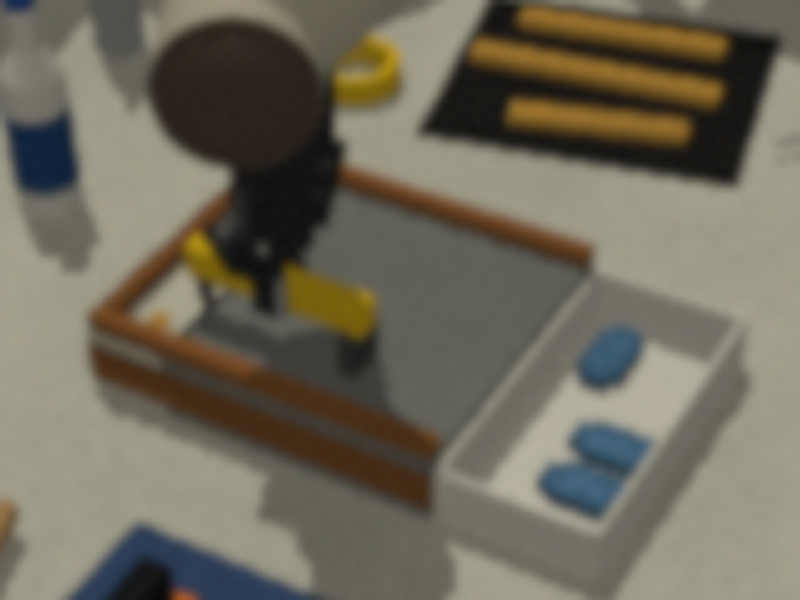

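send_rows(
  translation=[
    [0.0007, 0, 0.001],
    [0.0007, 0, 0.001],
    [0.0007, -0.004, 0.001],
    [0.0006, -0.008, 0.0009],
    [0.0006, -0.012, 0.0008],
    [0.0006, -0.016, 0.0007],
    [0.0006, -0.02, 0.0006],
    [0.0006, -0.024, 0.0005],
    [0.0006, -0.028, 0.0004],
    [0.0006, -0.03, 0.0004],
    [0.0006, -0.03, 0.0004],
    [0.0006, -0.03, 0.0004],
  ],
  yaw=[0, 0, 0, 0, 0, 0, 0, 0, 0, 0, 0, 0],
  fingers=[255, 255, 255, 255, 255, 255, 255, 255, 255, 255, 255, 255],
)

```text
clock: 25.3
position: [586.1, 57.5, 77.9]
ee_rot: [0.062, 0.998, 0.009, 0.006]
contact_force: [1.1, -0.6, -1.8]
gripper_width: 19.0
```

```bash
python3 - <<'E'
from h import *
s=read_state(); print(s["contact_force"])
go(P(24.5,30,78),83.1);go(P(24.5,0,78),83.1)
E
```

```text
[ 1.05392243 -0.58924102 -1.76038754]
shift [ 0.0001 -0.0001 -0.0001] cur_ydir 82.9 yaw -0.2 (or 179.8) q1 0.37 q6 -2.05 pos [586.1  57.5  77.9]
shift [-0.     -0.0301 -0.0007] cur_ydir 82.9 yaw -0.2 (or 179.8) q1 0.37 q6 -2.05 pos [586.1  57.5  77.9]
```

send_rows(
  translation=[
    [0, 0, 0],
    [0, -0.004, 0],
    [0, -0.008, 0],
    [0, -0.012, -0.0002],
    [0, -0.016, -0.0003],
    [0, -0.02, -0.0004],
    [0, -0.024, -0.0005],
    [0, -0.028, -0.0006],
    [0, -0.03, -0.0007],
    [0, -0.03, -0.0007],
    [0, -0.03, -0.0007],
    [0, -0.03, -0.0007],
  ],
  yaw=[0, 0, 0, 0, 0, 0, 0, 0, 0, 0, 0, 0],
  fingers=[255, 255, 255, 255, 255, 255, 255, 255, 255, 255, 255, 255],
)

```text
clock: 26.5
position: [582.5, 27.9, 78.0]
ee_rot: [0.062, 0.998, 0.009, 0.006]
contact_force: [-0.3, 0.7, -1.0]
gripper_width: 19.0
```

```bash
python3 - <<'E'
from h import *
s=read_state(); print(s["contact_force"])
go(P(24.5,0,78),83.1);go(P(24.5,-30,78),83.1); snap("side","s21"); crop("s21",190,130,160,120,5); print(proj(cam("side"),P(85,0,50)))
E
```

```text
[-0.33417899  0.70369491 -1.03714785]
shift [ 0.     -0.0003  0.    ] cur_ydir 82.9 yaw -0.2 (or 179.8) q1 0.32 q6 -2.00 pos [582.5  27.9  78. ]
shift [-0.0001 -0.0303 -0.0005] cur_ydir 82.9 yaw -0.2 (or 179.8) q1 0.32 q6 -2.00 pos [582.5  27.9  78. ]
[241.31307837 182.03695446]
```

View pics/s21_c190_130_5.png

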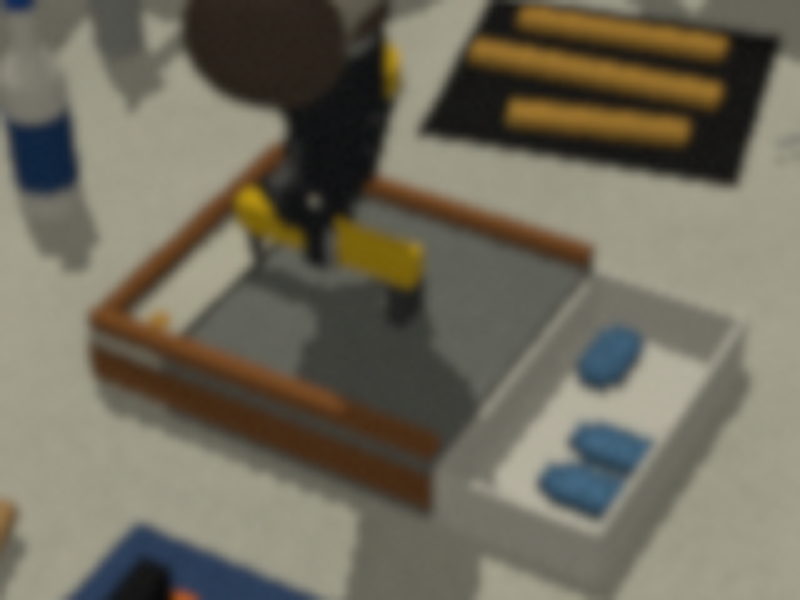

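Tip at about crop (257,265) → (241.4,183), as predicted, on the seam.

send_rows(
  translation=[
    [0, 0, 0],
    [0, -0.004, 0],
    [0, -0.008, 0],
    [0, -0.012, -0.0002],
    [0, -0.016, -0.0003],
    [0, -0.02, -0.0004],
    [0, -0.024, -0.0005],
    [0, -0.028, -0.0005],
    [0, -0.03, -0.0005],
    [0, -0.03, -0.0005],
    [0, -0.03, -0.0005],
    [0, -0.03, -0.0005],
  ],
  yaw=[0, 0, 0, 0, 0, 0, 0, 0, 0, 0, 0, 0],
  fingers=[255, 255, 255, 255, 255, 255, 255, 255, 255, 255, 255, 255],
)

```text
clock: 27.75
position: [578.8, -1.8, 78.0]
ee_rot: [0.061, 0.998, 0.009, 0.006]
contact_force: [-0.1, -0.3, -1.4]
gripper_width: 19.2
```

```bash
python3 - <<'E'
from h import *
s=read_state(); print(s["contact_force"])
go(P(24.5,-30,78),83.1);go(P(24.5,-60,78),83.1)
E
```

```text
[-0.14381662 -0.27155299 -1.35457385]
shift [-0.     -0.0005 -0.    ] cur_ydir 83.0 yaw -0.1 (or 179.9) q1 0.27 q6 -1.95 pos [578.8  -1.8  78. ]
shift [-0.0001 -0.0305 -0.0006] cur_ydir 83.0 yaw -0.1 (or 179.9) q1 0.27 q6 -1.95 pos [578.8  -1.8  78. ]
```

send_rows(
  translation=[
    [0, 0, 0],
    [0, -0.004, 0],
    [0, -0.008, 0],
    [0, -0.012, -0.0002],
    [0, -0.016, -0.0003],
    [0, -0.02, -0.0004],
    [0, -0.024, -0.0005],
    [0, -0.028, -0.0005],
    [0, -0.031, -0.0005],
    [0, -0.031, -0.0005],
    [0, -0.031, -0.0005],
    [0, -0.031, -0.0005],
  ],
  yaw=[0, 0, 0, 0, 0, 0, 0, 0, 0, 0, 0, 0],
  fingers=[255, 255, 255, 255, 255, 255, 255, 255, 255, 255, 255, 255],
)

```text
clock: 28.95
position: [575.1, -32.4, 77.9]
ee_rot: [0.061, 0.998, 0.009, 0.006]
contact_force: [0.2, -0.0, -1.2]
gripper_width: 19.4
```

```bash
python3 - <<'E'
from h import *
go(P(24.5,-60,78),83.1); snap("side","s22"); crop("s22",190,130,160,120,5); print(proj(cam("side"),P(85,-60,50)))
go([452.6,339.6,200],83); print(read_state()["ee_rot"])
E
```

```text
shift [-0.0001  0.0004 -0.0001] cur_ydir 83.0 yaw -0.1 (or 179.9) q1 0.22 q6 -1.90 pos [575.1 -32.4  77.9]
[250.56067377 173.09063392]
shift [ 0.1657  0.3565 -0.1172] cur_ydir 83.0 yaw -0.0 (or 180.0) q1 0.22 q6 -1.90 pos [575.1 -32.4  77.9]
[0.06136281 0.9980515  0.0092805  0.00645676]
```

View pics/s22_c190_130_5.png

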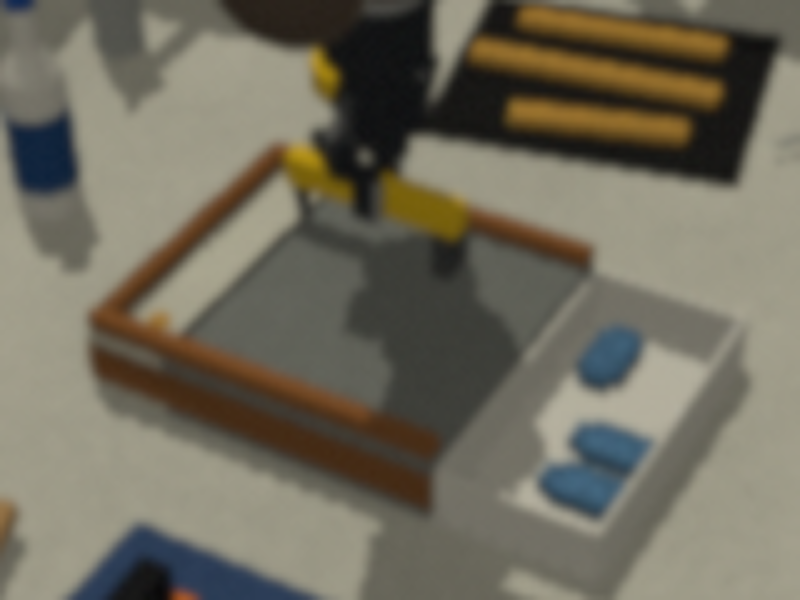

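send_rows(
  translation=[
    [0, 0, -0.03],
    [0, 0, -0.07],
    [0, 0.02, -0.11],
    [0.01, 0.06, -0.117],
    [0.03, 0.1, -0.117],
    [0.05, 0.14, -0.117],
    [0.07, 0.18, -0.117],
    [0.09, 0.22, -0.117],
    [0.11, 0.26, -0.117],
    [0.13, 0.3, -0.117],
    [0.15, 0.34, -0.117],
    [0.166, 0.357, -0.117],
  ],
  yaw=[0, -8, -16, -24.5, -33, -41.5, -50, -58.5, -67, -75.5, -84, -92.5],
  fingers=[255, 255, 255, 255, 255, 255, 255, 255, 255, 255, 255, 255],
)

```text
clock: 30.2
position: [451.4, 343.5, 199.8]
ee_rot: [-0.682, 0.731, 0.002, 0.012]
contact_force: [-0.2, -0.7, -0.6]
gripper_width: 19.0
```

```bash
python3 - <<'E'
from h import *
s=read_state(); M=R.from_quat(s["ee_rot"]).as_matrix(); print(M[:,2])
go([452.6,339.6,60],189.2)
E
```

```text
[ 0.01466501  0.018715   -0.9997173 ]
shift [0.0066 0.0004 0.1397] cur_ydir 176.0 yaw -13.2 (or 166.8) q1 0.94 q6 -1.01 pos [451.4 343.5 199.8]
```

send_rows(
  translation=[
    [0.006, 0, 0.02],
    [0.006, 0, 0.06],
    [0.006, 0, 0.1],
    [0.006, 0, 0.13],
    [0.006, 0, 0.14],
    [0.006, 0, 0.14],
    [0.006, 0, 0.14],
  ],
  yaw=[-7, -13.2, -13.2, -13.2, -13.2, -13.2, -13.2],
  fingers=[255, 255, 255, 255, 255, 255, 255],
)

```text
clock: 30.9
position: [454.0, 341.2, 61.1]
ee_rot: [0.762, -0.648, -0.0, -0.013]
contact_force: [-0.3, 0.1, -0.7]
gripper_width: 19.1
```

```bash
python3 - <<'E'
from h import *
s=read_state(); M=R.from_quat(s["ee_rot"]).as_matrix(); print(M[:,2])
go([452.6,339.6,29.5],189.2); snap("wrist","w23")
E
```

```text
[ 0.01673335  0.02056801 -0.99964841]
shift [0.0019 0.0022 0.0316] cur_ydir -170.8 yaw 0.0 (or -180.0) q1 0.93 q6 -0.77 pos [454.  341.2  61.1]
```

View pics/w23.png

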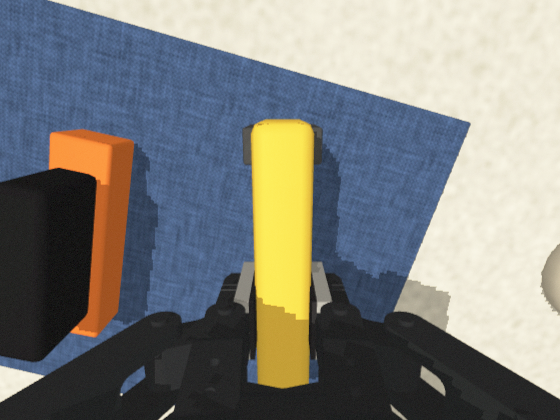

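send_rows(
  translation=[
    [0.0015, 0.002, 0.015],
    [0.0015, 0.002, 0.025],
    [0.0015, 0.002, 0.03],
    [0.0015, 0.002, 0.032],
    [0.0015, 0.002, 0.032],
    [0.0015, 0.002, 0.032],
    [0.0015, 0.002, 0.032],
  ],
  yaw=[0, 0, 0, 0, 0, 0, 0],
  fingers=[255, 255, 255, 255, 255, 255, 255],
)

```text
clock: 31.65
position: [453.0, 340.3, 30.0]
ee_rot: [0.762, -0.648, -0.0, -0.014]
contact_force: [-1.4, -1.5, 1.9]
gripper_width: 19.0
```

```bash
python3 - <<'E'
from h import *
s=read_state(); print(s["position"],s["contact_force"])
E
```

```text
[453.01199725 340.29130717  29.99620755] [-1.41851758 -1.5251803   1.93399496]
```

Contact made. Release and rise.

send_rows(
  translation=[
    [0, 0, 0],
    [0, 0, 0],
    [0, 0, 0],
    [0, 0, 0],
    [0, 0, 0],
    [0, 0, -0.02],
    [0, 0, -0.05],
    [0, 0, -0.09],
    [0, 0, -0.13],
    [0, 0, -0.16],
    [0, 0, -0.16],
  ],
  yaw=[0, 0, 0, 0, 0, 0, 0, 0, 0, 0, 0],
  fingers=[0, 0, 0, 0, 0, 0, 0, 0, 0, 0, 0],
)

```text
clock: 32.75
position: [452.2, 338.8, 195.4]
ee_rot: [0.762, -0.648, 0.0, -0.019]
contact_force: [0.1, -0.4, 0.3]
gripper_width: 85.4
```

```bash
python3 - <<'E'
from h import *
s=read_state(); print(R.from_quat(s["ee_rot"]).as_matrix()[:,2])
snap("wrist","w24")
go([470,50,260],90);go([470,-400,230],10)
E
```

```text
[ 0.02527999  0.02965654 -0.99924042]
shift [ 0.2855  0.0254 -0.0746] cur_ydir -170.8 yaw -80.8 (or 99.2) q1 0.93 q6 -0.77 pos [450.9 337.7 192.5]
shift [ 0.7302  0.0981 -0.0565] cur_ydir -170.8 yaw -0.8 (or 179.2) q1 0.93 q6 -0.77 pos [450.9 337.7 192.5]
```

View pics/w24.png

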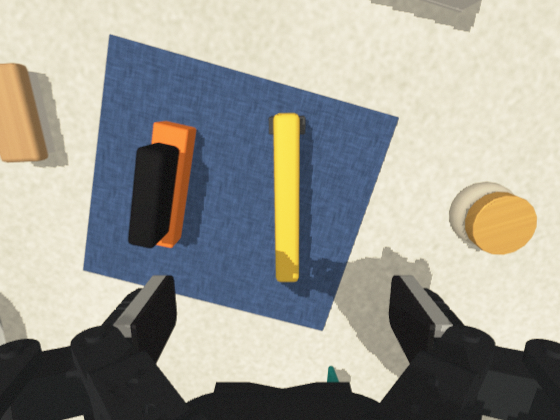

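```bash
python3 - <<'E'
from h import *
s=read_state(); print(R.from_quat(s["ee_rot"]).as_matrix()[:,2])
go([450,0,250],93);
E
```

```text
[ 0.02114191  0.02635216 -0.99942913]
shift [ 0.3318  0.0534 -0.0664] cur_ydir -170.8 yaw -83.8 (or 96.2) q1 0.93 q6 -0.77 pos [450.9 337.7 192.5]
```

```bash
python3 - <<'E'
from h import *
for i in range(8):
    get_image("top"); s=read_state(); print(R.from_quat(s["ee_rot"]).as_matrix()[:,2],s["position"])
go([450,0,250],93);
E
```

```text
[ 0.01810749  0.02328364 -0.9995649 ] [450.04417089 336.86507771 190.45124174]
[ 0.01650086  0.02125381 -0.99963793] [449.65615181 336.38504512 189.26702933]
[ 0.01568974  0.02002617 -0.99967634] [449.5311439  336.16419837 188.59996802]
[ 0.01550047  0.01955214 -0.99968868] [449.57156162 336.14714937 188.36854173]
[ 0.01556198  0.01945522 -0.99968961] [449.66037485 336.21223162 188.35938345]
[ 0.01579922  0.01960271 -0.99968301] [449.78525615 336.31981366 188.47913244]
[ 0.01609086  0.0198747  -0.99967299] [449.89098233 336.43230144 188.68245583]
[ 0.01644776  0.02023604 -0.99965993] [449.99322422 336.54560399 188.92701896]
shift [ 0.3311  0.0526 -0.0679] cur_ydir -170.8 yaw -83.8 (or 96.2) q1 0.93 q6 -0.77 pos [450.  336.5 188.9]
```

send_rows(
  translation=[
    [0.015, 0.003, -0.003],
    [0.045, 0.007, -0.01],
    [0.075, 0.012, -0.015],
    [0.105, 0.017, -0.02],
    [0.135, 0.022, -0.027],
    [0.165, 0.027, -0.033],
    [0.195, 0.031, -0.04],
    [0.225, 0.036, -0.045],
    [0.255, 0.041, -0.05],
    [0.285, 0.046, -0.057],
    [0.31, 0.05, -0.063],
    [0.331, 0.053, -0.068],
  ],
  yaw=[8, 16, 24, 32, 40, 48, 56, 64, 72, 80, 88, 96],
  fingers=[0, 0, 0, 0, 0, 0, 0, 0, 0, 0, 0, 0],
)

```text
clock: 34.4
position: [449.3, -1.3, 250.2]
ee_rot: [-0.025, 1.0, 0.01, 0.008]
contact_force: [-0.0, 0.4, 0.4]
gripper_width: 85.4
```

```bash
python3 - <<'E'
from h import *
s=read_state(); print(R.from_quat(s["ee_rot"]).as_matrix()[:,2]); snap("top","t25"); crop("t25",380,150,120,120,5)
go([500,-355,200],93);
E
```

```text
[ 0.01617083  0.02007639 -0.99966767]
shift [-0.034  -0.3549  0.0449] cur_ydir 92.5 yaw -0.5 (or 179.5) q1 0.35 q6 -1.87 pos [449.5  -2.9 250.9]
```

View pics/t25_c380_150_5.png

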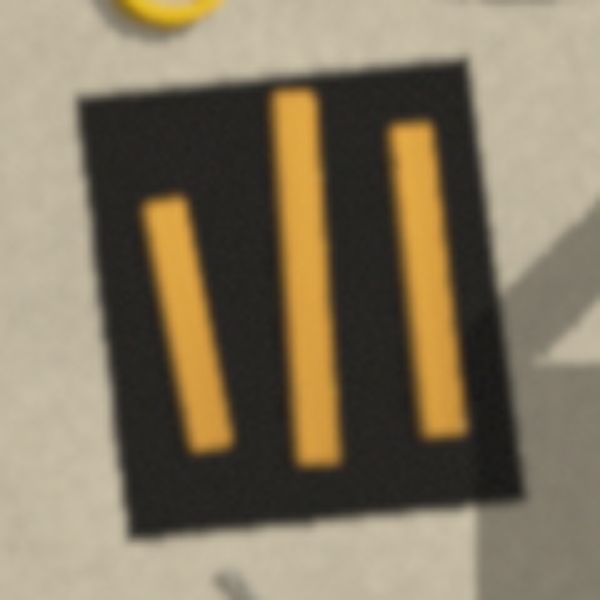

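send_rows(
  translation=[
    [-0.004, -0.03, 0.0],
    [-0.008, -0.07, 0.01],
    [-0.012, -0.11, 0.02],
    [-0.016, -0.15, 0.03],
    [-0.02, -0.19, 0.04],
    [-0.024, -0.23, 0.045],
    [-0.028, -0.27, 0.045],
    [-0.032, -0.31, 0.045],
    [-0.034, -0.34, 0.045],
    [-0.034, -0.355, 0.045],
    [-0.034, -0.355, 0.045],
    [-0.034, -0.355, 0.045],
  ],
  yaw=[0, 0, 0, 0, 0, 0, 0, 0, 0, 0, 0, 0],
  fingers=[0, 0, 0, 0, 0, 0, 0, 0, 0, 0, 0, 0],
)

```text
clock: 35.65
position: [499.7, -354.5, 199.4]
ee_rot: [-0.022, 1.0, 0.01, 0.008]
contact_force: [0.9, 0.2, 1.0]
gripper_width: 85.5
```

```bash
python3 - <<'E'
from h import *
get_image("top");get_image("top")
snap("wrist","w26");s=read_state(); print(R.from_quat(s["ee_rot"]).as_matrix()[:,2]); print(s["position"])
E
```

```text
[ 0.01717405  0.01947556 -0.99966282]
[ 500.10686156 -353.87886042  200.23765084]
```

View pics/w26.png

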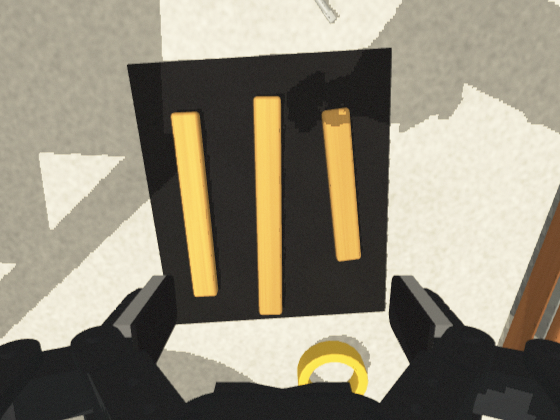

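```bash
python3 - <<'E'
from h import *
c=C("w26")
q=[onz(c,p,15) for p in [(172,114),(199,112),(217,294),(194,297)]]
print(np.round(q,1)); q=np.array(q)
print(q.mean(0),np.linalg.norm((q[0]+q[1]-q[2]-q[3])/2)); d=(q[2]+q[3]-q[0]-q[1])/2; a=np.degrees(np.arctan2(d[1],d[0])); print(a)
m=q.mean(0); go([m[0],m[1],100],a+90)
E
```

```text
[[ 437.3 -449.3   15. ]
 [ 434.6 -426.1   15. ]
 [ 609.7 -411.8   15. ]
 [ 613.9 -434.9   15. ]]
[ 523.85092284 -430.52535175   15.        ] 176.40220460886576
4.666542786914177
shift [-0.0184 -0.0795  0.0991] cur_ydir 92.6 yaw -2.0 (or 178.0) q1 -0.36 q6 -1.15 pos [ 500.1 -353.9  200.2]
```

send_rows(
  translation=[
    [-0.006, -0.025, 0.03],
    [-0.012, -0.05, 0.06],
    [-0.0184, -0.0795, 0.09],
    [-0.0184, -0.0795, 0.099],
    [-0.0184, -0.0795, 0.099],
    [-0.0184, -0.0795, 0.099],
    [-0.0184, -0.0795, 0.099],
    [-0.0184, -0.0795, 0.099],
  ],
  yaw=[-2, -2, -2, -2, -2, -2, -2, -2],
  fingers=[105, 105, 105, 105, 105, 105, 105, 105],
)

```text
clock: 36.6
position: [524.6, -430.1, 102.3]
ee_rot: [-0.041, 0.999, 0.009, 0.01]
contact_force: [0.3, -0.2, 0.4]
gripper_width: 50.2
```

```bash
python3 - <<'E'
from h import *
get_image("top");get_image("top")
snap("wrist","w27");s=read_state(); print(R.from_quat(s["ee_rot"]).as_matrix()[:,2]); print(s["position"])
E
```

```text
[ 0.01863702  0.01875859 -0.99965033]
[ 524.18371132 -430.2888793   101.24221984]
```

View pics/w27.png

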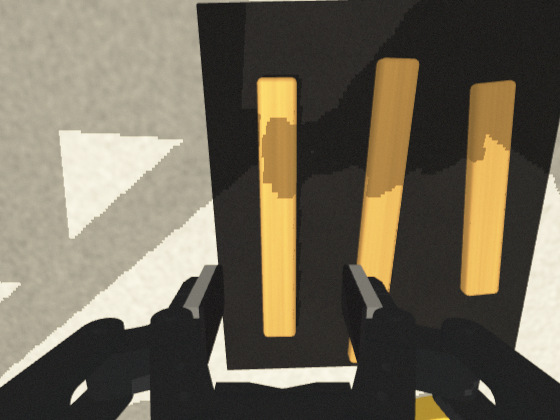

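```bash
python3 - <<'E'
from h import *
a,b=C("w26"),C("w27")
Q=[]
for p,q in [((172,114),(258,79)),((199,112),(296,78)),((217,294),(296,335)),((194,297),(264,336))]:
    x,e=tri([(a,p),(b,q)]); y=onz(b,q,15); print(np.round(x,1),e,np.round(y,1)); Q.append(y)
q=np.array(Q); m=q.mean(0); d=(q[2]+q[3]-q[0]-q[1])/2; an=np.degrees(np.arctan2(d[1],d[0])); print(m,np.linalg.norm(d),an)
go([m[0],m[1],6],an+90)
E
```

```text
[ 437.3 -451.1    8.6] [array([-0.1, -0.2]), array([0.1, 0.3])] [ 437.6 -450.8   15. ]
[ 434.6 -428.1    5.2] [array([-0.1, -0.2]), array([0.1, 0.3])] [ 435.2 -428.6   15. ]
[ 610.6 -412.1   13.9] [array([-0.2,  0.3]), array([ 0.2, -0.4])] [ 610.2 -412.4   15. ]
[ 615.9 -435.7   10.8] [array([ 0.1, -0.2]), array([-0.2,  0.3])] [ 612.7 -435.6   15. ]
[ 523.90123384 -431.86245816   15.        ] 175.7788654243758 5.137332450037683
shift [ 0.0023 -0.0032  0.0952] cur_ydir 94.7 yaw -0.5 (or 179.5) q1 -0.46 q6 -1.01 pos [ 524.2 -430.3  101.2]
```

send_rows(
  translation=[
    [0.002, -0.002, 0.03],
    [0.002, -0.003, 0.06],
    [0.002, -0.003, 0.08],
    [0.002, -0.003, 0.09],
    [0.002, -0.003, 0.095],
    [0.002, -0.003, 0.095],
    [0.002, -0.003, 0.095],
    [0.002, -0.003, 0.095],
  ],
  yaw=[-0.5, -0.5, -0.5, -0.5, -0.5, -0.5, -0.5, -0.5],
  fingers=[105, 105, 105, 105, 105, 105, 105, 105],
)

```text
clock: 37.55
position: [525.0, -432.1, 7.6]
ee_rot: [-0.045, 0.999, 0.008, 0.011]
contact_force: [-0.0, -0.8, 0.6]
gripper_width: 50.5
```

```bash
python3 - <<'E'
from h import *
get_image("top");get_image("top")
snap("wrist","w28");s=read_state(); print(R.from_quat(s["ee_rot"]).as_matrix()[:,2]); print(s["position"],s["contact_force"])
E
```

```text
[ 0.01995606  0.01806935 -0.99963756]
[ 524.56477013 -431.90247421    7.04509521] [ 0.6172292   0.78144314 -0.30839114]
```

View pics/w28.png

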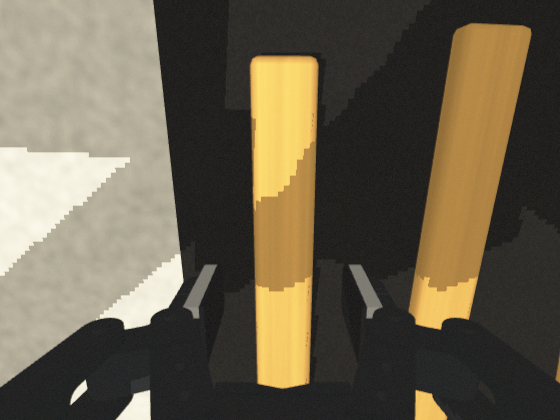

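send_rows(
  translation=[
    [0, 0, 0.001],
    [0, 0, 0.0015],
    [0, 0, 0.0015],
    [0, 0, 0.0015],
    [0, 0, 0.0015],
    [0, 0, 0.0015],
    [0, 0, 0.0015],
    [0, 0, 0.0015],
  ],
  yaw=[0, 0, 0, 0, 0, 0, 0, 0],
  fingers=[105, 140, 180, 255, 255, 255, 255, 255],
)

```text
clock: 38.5
position: [524.7, -431.9, 5.8]
ee_rot: [-0.045, 0.999, 0.008, 0.01]
contact_force: [0.0, 1.4, 2.3]
gripper_width: 22.2
```

```bash
python3 - <<'E'
from h import *
snap("wrist","w29");s=read_state(); M=R.from_quat(s["ee_rot"]).as_matrix();print(M[:,2]); print(s["position"],s["contact_force"],s["gripper_width"])
E
```

```text
[ 0.02018234  0.01786525 -0.99963669]
[ 524.72231908 -431.92038116    5.7515217 ] [-0.06633907  0.3478923   2.98034343] 22.139150890285073
```

View pics/w29.png

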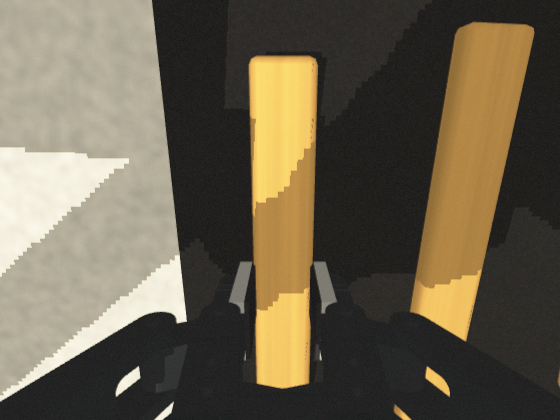

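```bash
python3 - <<'E'
from h import *
c=C("w29"); s=pickle.load(open("pics/w29.pkl","rb")); M=R.from_quat(s["ee_rot"]).as_matrix()
for px in [(252,60),(316,60),(283,56)]: print(np.round(M.T@(onz(c,px,15)-s["position"]),1), onz(c,px,15))
E
```

```text
[ 87.3 -10.7 -11.3] [ 438.50558557 -450.66050306   15.        ]
[ 87.4  10.7 -11. ] [ 436.54058922 -429.34833645   15.        ]
[ 88.6  -0.4 -11.2] [ 436.33000384 -440.46250396   15.        ]
```

send_rows(
  translation=[
    [0, 0, -0.005],
    [0, 0, -0.015],
    [0, 0, -0.03],
    [0, 0, -0.05],
    [0, 0, -0.075],
    [0, 0, -0.1],
    [0, 0, -0.115],
    [0, 0, -0.12],
    [0, 0, -0.12],
    [0, 0, -0.12],
  ],
  yaw=[0, 0, 0, 0, 0, 0, 0, 0, 0, 0],
  fingers=[255, 255, 255, 255, 255, 255, 255, 255, 255, 255],
)

```text
clock: 39.55
position: [521.6, -433.5, 124.4]
ee_rot: [-0.045, 0.999, 0.009, 0.01]
contact_force: [0.9, 0.5, -0.7]
gripper_width: 22.1
```

```bash
python3 - <<'E'
from h import *
for i in range(3): get_image("top")
snap("wrist","w30");s=read_state(); M=R.from_quat(s["ee_rot"]).as_matrix();print(M[:,2]); print(s["position"],s["contact_force"],s["gripper_width"])
c=cam("wrist"); 
go(P(85,0,180),173.1)
E
```

```text
[ 0.01819929  0.01903361 -0.99965319]
[ 521.88535274 -433.74032721  124.37821457] [-0.23392199  0.43684247 -0.37294595] 22.276839770022637
shift [-0.162   0.4422 -0.0448] cur_ydir 95.2 yaw -77.9 (or 102.1) q1 -0.47 q6 -1.00 pos [ 521.9 -433.7  124.4]
```

View pics/w30.png

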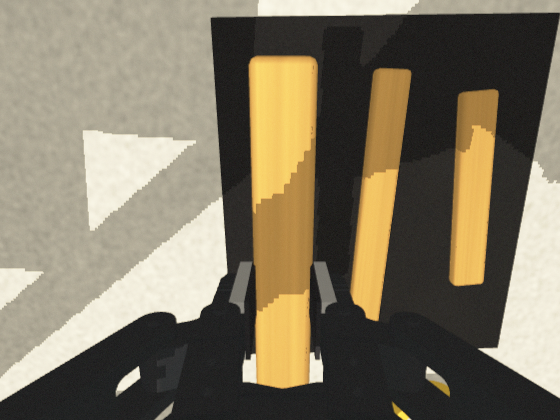

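send_rows(
  translation=[
    [-0.005, 0.01, -0.02],
    [-0.015, 0.035, -0.04],
    [-0.03, 0.075, -0.045],
    [-0.045, 0.115, -0.045],
    [-0.06, 0.155, -0.045],
    [-0.075, 0.2, -0.045],
    [-0.09, 0.245, -0.045],
    [-0.105, 0.29, -0.045],
    [-0.12, 0.335, -0.045],
    [-0.14, 0.38, -0.045],
    [-0.155, 0.42, -0.045],
    [-0.162, 0.442, -0.045],
  ],
  yaw=[0, -6, -13, -20, -28, -36, -44, -52, -60, -67, -74, -78],
  fingers=[255, 255, 255, 255, 255, 255, 255, 255, 255, 255, 255, 255],
)

```text
clock: 40.95
position: [643.1, 23.5, 179.6]
ee_rot: [-0.666, 0.746, 0.001, 0.013]
contact_force: [-0.3, -0.3, -2.0]
gripper_width: 22.5
```

```bash
python3 - <<'E'
from h import *
for i in range(3): get_image("top")
snap("wrist","w31");s=read_state(); M=R.from_quat(s["ee_rot"]).as_matrix();print(M[:,2]); print(s["position"],s["contact_force"],s["gripper_width"])
go(P(85,1,100),173.1)
E
```

```text
[ 0.01670249  0.01863899 -0.99968676]
[642.19592501  20.50767289 179.49749589] [-1.33120251 -0.40649655 -1.26614562] 22.10522412741216
shift [0.0008 0.0008 0.0795] cur_ydir 173.2 yaw 0.1 (or -179.9) q1 0.28 q6 -0.39 pos [642.2  20.5 179.5]
```

View pics/w31.png

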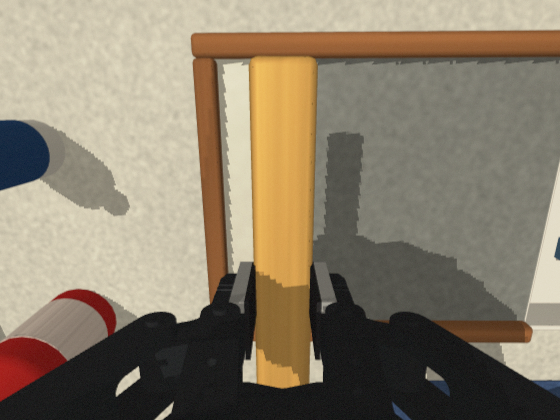

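send_rows(
  translation=[
    [0.0005, 0.001, 0.02],
    [0.0005, 0.001, 0.05],
    [0.0005, 0.001, 0.08],
    [0.0005, 0.001, 0.1],
    [0.001, 0.001, 0.104],
    [0.001, 0.001, 0.104],
    [0.001, 0.001, 0.104],
  ],
  yaw=[0, 0, 0, 0, 0, 0, 0],
  fingers=[255, 255, 255, 255, 255, 255, 255],
)

```text
clock: 41.85
position: [643.8, 21.0, 76.9]
ee_rot: [-0.664, 0.748, 0.001, 0.013]
contact_force: [0.8, 0.5, -0.6]
gripper_width: 22.5
```

```bash
python3 - <<'E'
from h import *
for i in range(2): get_image("top")
snap("wrist","w32");snap("side","s32");crop("s32",190,130,160,120,5);s=read_state(); M=R.from_quat(s["ee_rot"]).as_matrix();print(M[:,2]); print(s["position"],s["contact_force"],s["gripper_width"])
go(P(85,1,53),173.1)
E
```

```text
[ 0.01894554  0.019164   -0.99963684]
[643.43693134  21.60236634  76.81061099] [ 0.35179552  0.78073303 -1.21410366] 22.122041916155784
shift [0.0009 0.0012 0.0238] cur_ydir 173.2 yaw 0.1 (or -179.9) q1 0.28 q6 -0.39 pos [643.4  21.6  76.8]
```

View pics/w32.png

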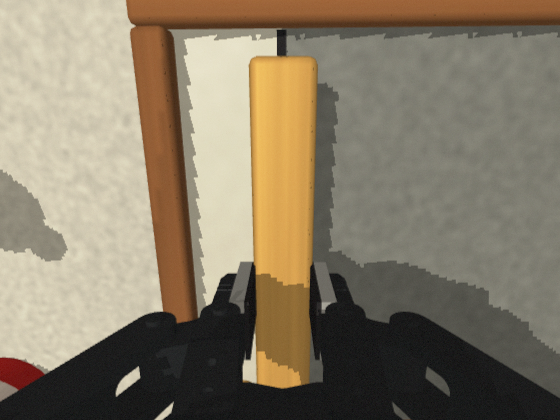

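View pics/s32_c190_130_5.png

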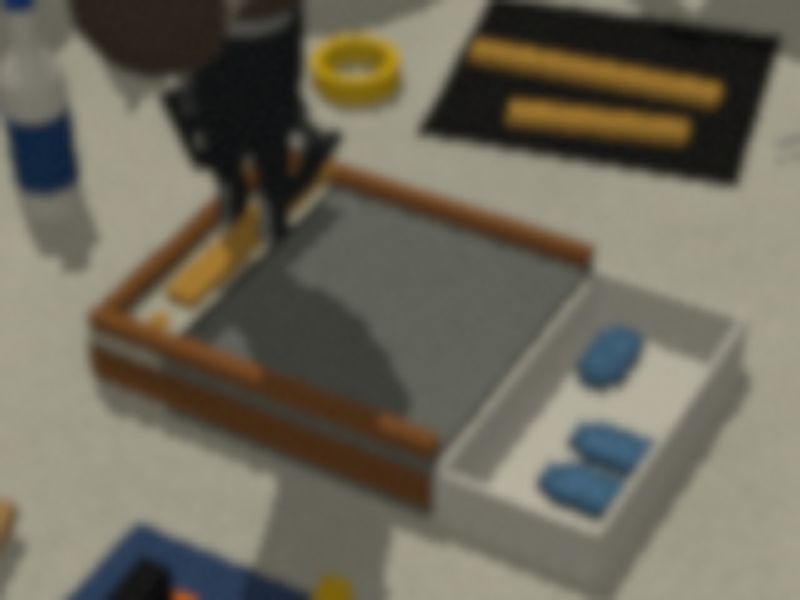

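send_rows(
  translation=[
    [0.001, 0.001, 0.01],
    [0.001, 0.001, 0.017],
    [0.001, 0.001, 0.021],
    [0.001, 0.001, 0.0235],
    [0.001, 0.001, 0.024],
    [0.001, 0.001, 0.024],
    [0.001, 0.001, 0.024],
  ],
  yaw=[0, 0, 0, 0, 0, 0, 0],
  fingers=[255, 255, 255, 255, 255, 255, 255],
)

```text
clock: 42.75
position: [642.2, 21.1, 53.1]
ee_rot: [-0.664, 0.748, 0.001, 0.013]
contact_force: [-4.1, -0.1, 4.7]
gripper_width: 22.2
```

```bash
python3 - <<'E'
from h import *
s=read_state(); print(s["position"],s["contact_force"],s["gripper_width"])
E
```

```text
[642.15355583  21.09978868  53.05213713] [-4.13017546 -0.06182362  4.67291322] 22.207285915082057
```

Touching the shelf (≈5 N). Release with a partial opening, then rise.

send_rows(
  translation=[
    [0, 0, 0],
    [0, 0, 0],
    [0, 0, 0],
    [0, 0, 0],
    [0, 0, 0],
    [0, 0, -0.01],
    [0, 0, -0.03],
    [0, 0, -0.06],
    [0, 0, -0.1],
    [0, 0, -0.13],
    [0, 0, -0.13],
    [0, 0, -0.13],
  ],
  yaw=[0, 0, 0, 0, 0, 0, 0, 0, 0, 0, 0, 0],
  fingers=[190, 160, 140, 135, 135, 135, 135, 135, 135, 135, 135, 135],
)

```text
clock: 43.95
position: [640.2, 18.8, 184.7]
ee_rot: [-0.664, 0.748, 0.001, 0.014]
contact_force: [-0.4, -0.3, -0.3]
gripper_width: 40.4
```

send_rows(
  translation=[
    [0, 0.02, -0.01],
    [-0.03, 0.04, -0.02],
    [-0.07, 0.04, -0.03],
    [-0.09, 0.04, -0.04],
    [-0.09, 0.04, -0.04],
    [-0.09, 0.04, -0.04],
    [-0.09, 0.04, -0.04],
  ],
  yaw=[0, 0, 0, 0, 0, 0, 0],
  fingers=[135, 100, 50, 0, 0, 0, 0],
)

```text
clock: 44.65
position: [609.8, 111.2, 224.7]
ee_rot: [-0.663, 0.748, 0.001, 0.013]
contact_force: [0.0, 0.2, -0.7]
gripper_width: 85.4
```

```bash
python3 - <<'E'
from h import *
for i in range(2): get_image("top")
snap("wrist","w33")
E
```

```text
(no output)
```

View pics/w33.png

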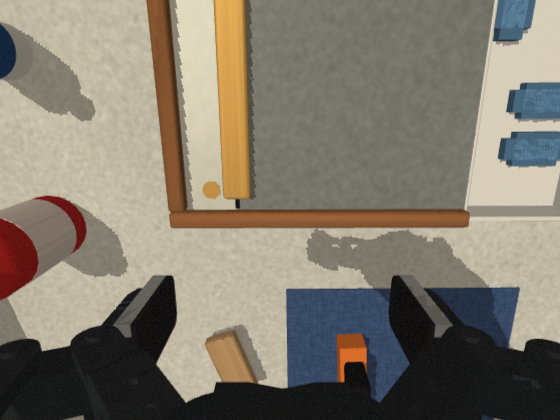

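send_rows(
  translation=[
    [0.01, 0.03, -0.03],
    [0.02, 0.06, -0.06],
    [0.03, 0.1, -0.07],
    [0.04, 0.12, -0.07],
    [0.04, 0.12, -0.07],
    [0.04, 0.12, -0.07],
    [0.04, 0.12, -0.07],
  ],
  yaw=[0, 0, 0, 0, 0, 0, 0],
  fingers=[0, 0, 0, 0, 0, 0, 0],
)

```text
clock: 45.5
position: [485.5, 84.3, 292.1]
ee_rot: [-0.663, 0.748, 0.001, 0.013]
contact_force: [0.5, -0.8, -1.1]
gripper_width: 85.3
```

```bash
python3 - <<'E'
from h import *
for i in range(4): get_image("top")
snap("wrist","w34");snap("side","s34");snap("top","t34");crop("s34",160,120,200,150,4)
E
```

```text
(no output)
```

View pics/w34.png

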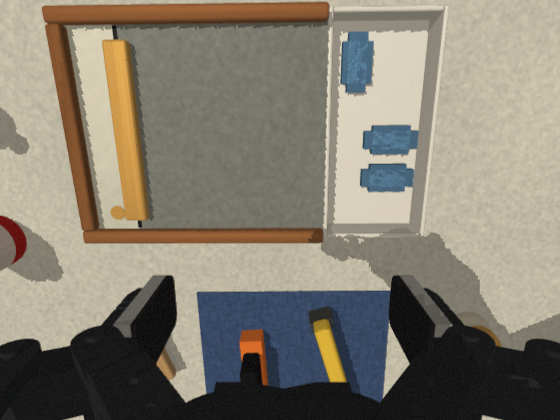

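View pics/s34_c160_120_4.png

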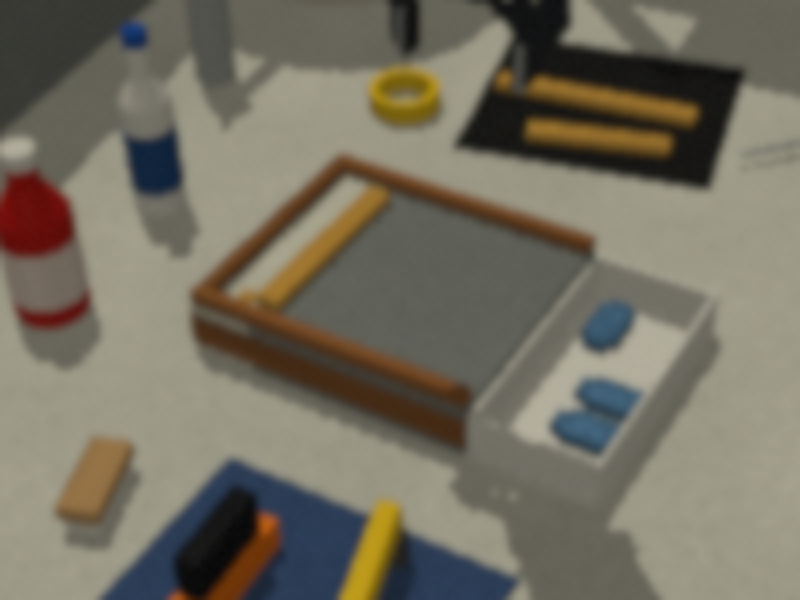

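View pics/t34.png

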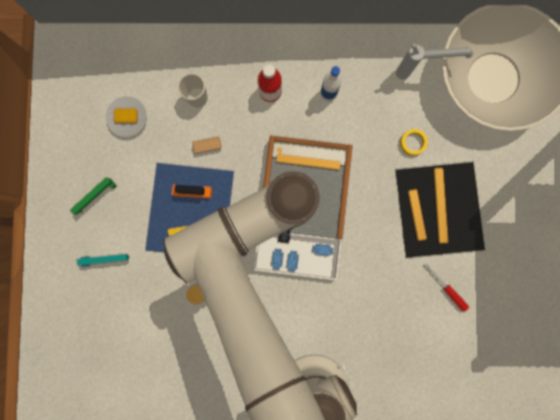

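Strip in w34 runs from (116,41) to (133,219), seam ends peep out at both ends (114,32) and (141,226). Compute its placement from this one view.

```bash
python3 - <<'E'
from h import *
crop("w34",40,0,120,250,3)
c=C("w34")
q=np.array([onz(c,p,62) for p in [(104,42),(127,40.5),(145,218.5),(125,219.5)]])
m=q.mean(0);d=(q[2]+q[3]-q[0]-q[1])/2
s=np.array([onz(c,p,50) for p in [(114,30),(141,227)]])
print(m,np.linalg.norm(d),np.degrees(np.arctan2(d[1],d[0])),s,np.degrees(np.arctan2(*(s[1]-s[0])[1::-1])))
ca,sa=np.cos(PA),np.sin(PA); v=m[:2]-PO; print("panel",ca*v[0]+sa*v[1],-sa*v[0]+ca*v[1])
E
```

```text
[639.98446649  21.44692725  62.        ] 174.87567451887793 82.17388980790854 [[631.97166655 -77.46102555  50.        ]
 [653.17282019 121.19724312  50.        ]] 83.90835259289871
panel 82.37901283910234 0.8498365182938805
```

View pics/w34_c40_0_3.png

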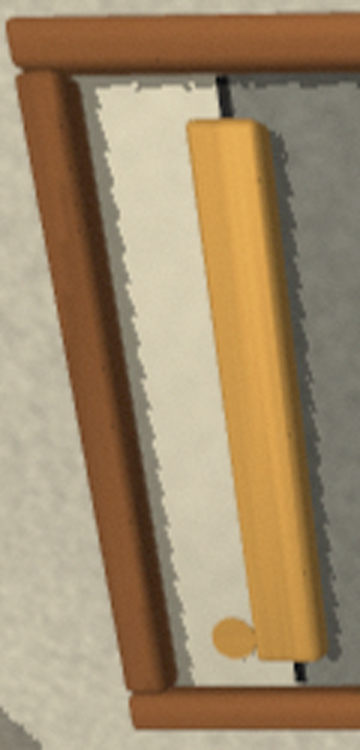

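```bash
python3 - <<'E'
from h import *
print(job_done())
E
```

```text
the job is handed in; nothing more can be done
None
```

I finished every part of the task and handed it in at about 46 s. No verdict came back, so the results below rest on my own last pictures.

- **Chips:** Three chips were present. The scraper pushed all three over the front edge, and they lie flat in the tray. The fingers never came near a chip on the shelf.
- **Seam:** The stylus tip followed the seam from y = +60 to -60 mm in four slow 30 mm steps, pausing at each point, about 1 to 2 mm above the surface by calculation. No contact force showed. At three of the five points, side-camera pictures put the tip within about 1 pixel of where it should be.
- **Strip:** The 180 mm strip lies over the seam, with a little of the seam showing at both ends. I measured its centre at x ≈ 82 mm and y ≈ 1 mm in the shelf's frame, about 1 to 2° off parallel. The x reading is probably 2 mm or so low, because I included the strip's visible side face.
- **Tools and other items:** The scraper and stylus stand on the blue mat, and the short and long strips are still on the black mat. The tape roll, nail brush and screwdriver look unmoved. The arm mostly hid the cream jar in the last top picture, but it was never approached.

**Disagreement:** The measured tool tilt drifted to about 1.5° over the run. I allowed for it in the placements and saw no effect on the result. Some edge heights from two views were also off by more than 10 mm because of rounded edges. There I relied on the given heights and on the contact forces.

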